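Roll-test two turned bars and fit the true one in its bracket

ROBOT

A 7-joint arm with a two-finger parallel gripper is mounted at the origin on the work surface. World frame = base frame: x ahead of the robot, y to its left, z up, the work surface at z = 0. Lengths are in mm, angles in rad, forces in N, time in s.
With the tool pointing down it reaches from about 400 to 850 mm from the base axis. Payload 4.5 kg.
Tool frame: the origin (TCP) lies at the very end of the fingers, on their centre line; the grasp point (between the pads) lies 19 mm behind it (manip.grasp_offset is the distance from the TCP to the grasp point, in mm); z points along the fingers, y is the direction in which the jaws open and shut (so a half turn about z gives the same grasp; the last joint's range is limited). The gripper opens to 88 mm and grips with 3 to 60 N. Pads are 18 mm wide; open, the fingers measure 123 mm over their backs; the gripper's body (75 mm by 187 mm) begins 45 mm behind the grasp point.
Start: joints at [-1.113, 0.689, -0.195, 1.565, 0.157, 0.902, -0.215], TCP at [257.001, 569.74, 238.743] pointing down, gripper open.
Joint ranges: [-3.01, 3.01], [-0.46, 2.08], [-1.47, 1.51], [0.13, 2.56], [-1, 4.14], [0.04, 2.09], [-2.66, 2.66]. Speed limits (rad/s): [2.57, 2.57, 3.14, 3.14, 3.14, 3.14, 3.14].

INTERFACE

Orientations are given as a unit quaternion [w, x, y, z].
In Python, from plant import monitor, capture, calibration, manip gives the robot as it stands. The module is installed in compiled form; this text tells all that it offers.
- The arm moves only by the shell command python3 -m creep 'ROWS' [FORCE]. ROWS is JSON, a list of rows, each an object of numbers: "dx", "dy", "dz": the shift along the tool's x, y, z in mm; "yaw": the turn about the tool's z in degrees; "claw": the finger opening in mm, from 0 to 88.1. In form: [{"dx": .., "dy": .., "dz": .., "yaw": .., "claw": ..}, ...]. A call has 1 to 20 rows; each row is the pose to reach, as a shift and turn from the pose commanded when the call began, along the tool's axes at that moment; what a row does not reach only later rows make up. A row lasts 1/8 s, in which the tool goes at most 62.5 mm and 10.7 degrees, less where a joint would pass 70% of its speed; a pose out of reach is approached as far as the arm can. A call with a gripper value outside its range is refused whole. The fingers move at their own pace and stop on an object; FORCE is the grip in N (left out, the last holds). Time passes only in rows, so rows that repeat a pose let the fingers close. It gives the time, the measured TCP pose, the force and the opening at its end, in the units of the state.
- monitor.get_obs(): the state, without advancing time (a new reading comes with each control period).
- capture(name): name is "scene" or "top" or "wrist"; returns (picture, depth): 480x640x3 uint8, blue, green, red; 480x640 float32, mm along the optical axis (not along the pixel's ray), 0 where there is no reading.
- calibration(name): a dict with "camera_matrix" (3x3 intrinsics, pixels), "R" (3x3) and "t" (3): a world point X has camera coordinates R X + t. Camera axes: x right, y down, z forward; pixel columns grow to the right and rows downward; lengths in mm; the calibration is good to about 2 mm. A picture is of the moment at which its call begins: read the wrist's pose just before it. calibration takes no time and is no camera call; for the wrist camera it gives the pose at the moment of the call.
- manip.close_job(): hands the job in, once; it reports no verdict.
The state is a dict: "time": time; "joint_pos": joint angles; "joint_vel": joint speeds; "effort": joint torques, N m; "eef_pos": TCP position; "ee_rot": TCP orientation; "ft_force": force on the tool from outside, world axes, zero at the start; "torque": the same for the moment, N m; "opening": finger opening in mm.
Only numpy, scipy, OpenCV 4.12 (cv2) and the standard library are available. Lean on these libraries where they do the work, as an engineer would, in place of code of your own. Each camera call takes 0.05 s, during which the arm holds its last target.

TASK

Roll-test both bars: take each from the ledge, set it down square to its lane on the upper part of the sloping plate, let go, and leave both there until you have seen which one runs down to the posts and which one only rocks and stays. Put the bent one that does not roll in the grey reject tray, and push the true one through both holes of the dark bracket so that it sticks out about equally on both sides, then let go of it. Leave the other things on the bench alone.

Things in the scene. Friction and masses are not known exactly. Their poses are not given: they have to be found in the camera images.
- ramp: Fixed roll-test ramp, 250 (x) by 300 mm (y); origin on the bench under its middle, x uphill, away from the robot. Two lanes, centred at y = +72 and -72 mm. The flat dark steel plate from x = 70 to -125 mm falls 2.5 deg towards -x: top at z = 30 mm + 0.0437 (x + 27.5 mm). A straight bar let go runs down in about a second; the bent one rocks and stays within 30 mm.
- ledge (a point): Middle (x = 100, y = 0, z = 46 mm in the ramp) of the line on which the bars' axes start, 12 mm above the level grey ledge (x = 71 to 124 mm) at the ramp's high end. Axes as the ramp's. Bars lie between pegs 5 mm high and 8 mm wide, 18 mm before and behind this line, 24 mm either side of each lane's centre line.
- upper (a point): On the plate's surface (x = 38, y = 0, z = 33 mm in the ramp), midway between the lanes: the upper part of the slope, where the bars are set down, one per lane at y = +72 and -72 mm from here; 15 mm up or down hill of it is fine too. The axis of a bar lying here is 12 mm higher. Axes as the ramp's.
- posts (a point): Where the axis of a bar that has run down comes to rest (x = -95, y = 0, z = 39 mm in the ramp), midway between the lanes. Axes as the ramp's. It rests on bright steel posts 6 by 8 mm, 40 mm tall above the bench, two per lane, 24 mm either side of the lane's centre line; fingers have room between and outside them.
- bar_a: A bare aluminium round bar, 24 mm in diameter, 130 mm long, 0.11 to 0.21 kg. Origin at its middle, on its axis; it lies along its own y, x and z turn as it rolls. One bar is straight, the other bent 6 degrees at mid-length (middle and ends 1.7 mm off); they look nearly alike and only the roll test shows which is which. Starts on the ledge across one lane; the bent one has its bend level.
- bar_b: The other bare aluminium round bar, 24 mm in diameter, 130 mm long, 0.11 to 0.21 kg. Origin at its middle, on its axis; it lies along its own y, x and z turn as it rolls. One bar is straight, the other bent 6 degrees at mid-length (middle and ends 1.7 mm off); they look nearly alike and only the roll test shows which is which. Starts on the ledge across one lane; the bent one has its bend level.
- bore (a point): Middle of the bores of a fixed dark bracket: two upright cheeks, 64 mm wide, 12 thick, tops 78 mm above the bench, each with a 28 mm hole on one level axis at 50 mm = this point's x, pointing away from the robot. Cheeks' outer faces are 32 mm either way. The fingers cannot pass the cheeks, so hold the bar within 25 mm of its end to push it home.
- tray_in (a point): Centre of the inner floor (4 mm above the bench) of a fixed grey open reject tray, inside 182 mm along this point's x, 112 mm along its y, rim 40 mm above the bench.
- mallet: Bystander: a hammer with a dark head lying on the bench beyond the ramp, origin at its underside.
- block: Bystander: an aluminium block 100 x 60 x 30 mm, origin under its centre.
- plunger: Bystander: a brass stepped plug, 40 mm wide and 75 mm tall, standing; origin under its centre.
- angle: Bystander: a dark steel angle piece 50 x 70 x 46 mm, origin under its centre.
There are look-alikes about, which are no part of the job. What is shaped like the part that bears bore but brown or white is not meant.

How it is judged (in metres and radians):
On the way, in this order (a step that is already met when the one before it is completed fails the run):
1. one of the bars has been set on the upper part of the slope and let go (axis 0 to 65 mm on the uphill side of the ramp's middle) (((x of bar_a in the frame of ramp between 0 and 0.065 m and y of bar_a in the frame of ramp between -0.15 and 0.15 m and z of bar_a in the frame of ramp between 0.032 and 0.06 m and contact force between bar_a and the fingers below 0.1 N) or (x of bar_b in the frame of ramp between 0 and 0.065 m and y of bar_b in the frame of ramp between -0.15 and 0.15 m and z of bar_b in the frame of ramp between 0.032 and 0.06 m and contact force between bar_b and the fingers below 0.1 N))), for 0.02 s.
2. the straight bar runs freely down the middle of the slope, rolling, untouched by the fingers (x of bar_a in the frame of ramp between -0.07 and 0.01 m and y of bar_a in the frame of ramp between -0.15 and 0.15 m and z of bar_a in the frame of ramp between 0.032 and 0.06 m and contact force between bar_a and the fingers below 0.1 N and angular speed of bar_a above 1.5 rad/s), for 0.02 s.
3. both bars lie let go on the slope, the straight one down at the posts, the bent one where it stayed (x of bar_a in the frame of ramp between -0.112 and -0.075 m and y of bar_a in the frame of ramp between -0.15 and 0.15 m and z of bar_a in the frame of ramp between 0.032 and 0.06 m and contact force between each of bar_a, bar_b and the fingers below 0.1 N and x of bar_b in the frame of ramp between -0.07 and 0.068 m and y of bar_b in the frame of ramp between -0.15 and 0.15 m and z of bar_b in the frame of ramp between 0.032 and 0.06 m and linear speed of each of bar_b, bar_a below 0.05 m/s), for 0.2 s.
At the end, for the whole second after the job is handed in: The straight bar lies through both bracket holes, its middle within 12 mm of the bracket's middle along the bore (so it sticks out equally within 24 mm) and within 4 mm across it, let go and at rest; the bent bar lies at rest inside the reject tray, its middle less than 30 mm above the tray floor (x of bar_a in the frame of bore between -0.012 and 0.012 m and y of bar_a in the frame of bore between -0.004 and 0.004 m and z of bar_a in the frame of bore between -0.004 and 0.004 m and angle between the y axis of bar_a and the x axis of bore, either way round below 0.12 rad and linear speed of each of bar_a, bar_b below 0.02 m/s and x of bar_b in the frame of tray_in between -0.085 and 0.085 m and y of bar_b in the frame of tray_in between -0.055 and 0.055 m and z of bar_b in the frame of tray_in below 0.03 m); the robot touches nothing.
It fails at once if a bystander (hammer, block, plug or angle piece) is moved more than 25 mm (distance of any of mallet, block, plunger, angle from where it was at the start of the episode above 0.025 m).
It also fails if it takes over 72 s, if anything falls off the work surface, if the arm or the gripper's body presses on something with over 40 N, if the wrist force passes 120 N, or if a joint passes its speed limit or range.

## Working session

There is one attempt and no reset: what is moved stays moved. The work goes in short steps, Python scripts to look and compute and a shell command to move; the robot and the scene stay as the last step left them, time stands still between calls to the robot, and variables do not carry over. Pictures are saved under pics/ and viewed, and the job is handed in when it is done.

```bash
mkdir -p pics; ls; python3 - <<'E'
from plant import monitor,capture,calibration,manip
import cv2,numpy as np
o=monitor.get_obs();print({k:np.round(v,3).tolist() for k,v in o.items()}, manip.grasp_offset)
for n in("scene","top"):
    p,d=capture(n);cv2.imwrite(f"pics/{n}0.png",p);np.save(f"pics/{n}0.npy",d)
    c=calibration(n);print(n,np.round(c["camera_matrix"],1).tolist(),np.round(c["R"],3).tolist(),np.round(c["t"],1).tolist())
E
```

```text
pics
{'time': 0.0, 'joint_pos': [-1.113, 0.69, -0.195, 1.566, 0.157, 0.903, -0.215], 'joint_vel': [0.003, 0.0, 0.001, 0.001, 0.003, -0.001, 0.001], 'effort': [-0.0, -52.756, -1.267, -15.343, -0.053, 0.007, 0.0], 'eef_pos': [256.79, 569.092, 237.894], 'ee_rot': [-0.0, 0.21, 0.978, -0.001], 'ft_force': [-0.528, -0.424, -0.816], 'torque': [0.026, 0.039, -0.03], 'opening': 87.845} 18.700000000000003
scene [[435.2, 0.0, 314.5], [0.0, 435.2, 242.3], [0.0, 0.0, 1.0]] [[-0.77, 0.638, 0.005], [0.46, 0.561, -0.688], [-0.442, -0.527, -0.725]] [384.6, -246.1, 1459.4]
top [[576.4, 0.0, 316.5], [0.0, 576.4, 238.5], [0.0, 0.0, 1.0]] [[0.01, -1.0, 0.013], [-0.996, -0.011, -0.087], [0.087, -0.012, -0.996]] [45.7, 541.7, 1476.4]
```

View pics/scene0.png

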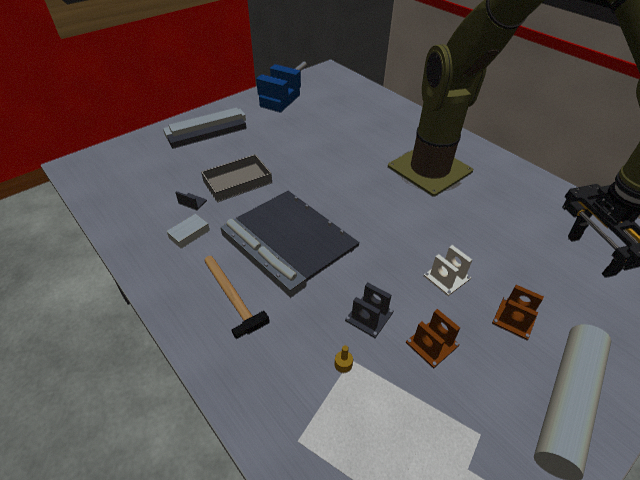

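View pics/top0.png

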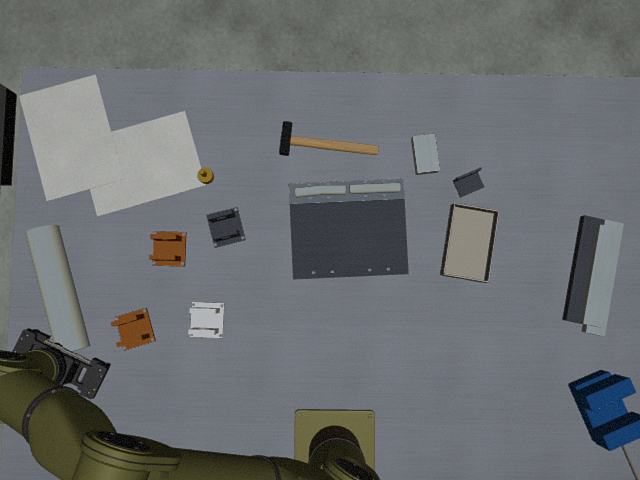

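```bash
cat > h.py <<'E'
from plant import monitor,capture,calibration,manip
import cv2,numpy as np
from scipy.spatial.transform import Rotation as Ro
def ray(c,u,v,z):
    K,R,t=[np.array(c[k],float) for k in("camera_matrix","R","t")]
    d=R.T@np.linalg.solve(K,[u,v,1.]);o=-R.T@t
    return o+d*(z-o[2])/d[2]
def dep(c,u,v,Z):
    K,R,t=[np.array(c[k],float) for k in("camera_matrix","R","t")]
    return R.T@(np.linalg.solve(K,[u,v,1.])*Z-t)
def pose():
    o=monitor.get_obs();q=np.array(o["ee_rot"]);return np.array(o["eef_pos"]),Ro.from_quat(q,scalar_first=True).as_matrix(),o
def crop(p,x0,y0,x1,y1,s):
    return cv2.resize(p[y0:y1,x0:x1],None,fx=s,fy=s,interpolation=cv2.INTER_CUBIC)
def toolshift(target_tcp,yawdir=None,cmd=None):
    # shift in tool axes; yawdir = wanted world direction (deg) of tool y
    p,R,o=pose(); s=R.T@(np.array(target_tcp)-p); print("tool shift",np.round(s,1), "toolY ang",np.degrees(np.arctan2(R[1,1],R[0,1])).round(2),"toolX ang",np.degrees(np.arctan2(R[1,0],R[0,0])).round(2))
    if yawdir is not None:
        a=np.degrees(np.arctan2(R[1,1],R[0,1])); d=(a-yawdir+90)%180-90; print("yaw cmd",d.round(2),"(tool down)")
def wcap(name):
    c=calibration("wrist");p,d=capture("wrist");cv2.imwrite(f"pics/{name}.png",p);np.save(f"pics/{name}.npy",d)
    np.savez(f"pics/{name}.npz",camera_matrix=c["camera_matrix"],R=c["R"],t=c["t"]);return p,d,c
E
python3 - <<'E'
from h import *
p=cv2.imread("pics/top0.png");cv2.imwrite("pics/t1.png",crop(p,200,170,420,290,3.6))
c=calibration("top");d=np.load("pics/top0.npy")
for n,u,v in[("barL",320,190),("barR",375,187),("ramp plate",350,235),("brk",226,227),("tray",469,243),("bench",350,330)]:
    print(n,np.round(dep(c,u,v,d[v,u]),0))
E
```

```text
barL [663.  44.  58.]
barR [673. -97.  56.]
ramp plate [551. -35.  29.]
brk [569. 289.  15.]
tray [ 535. -351.    8.]
bench [304. -39.  -9.]
```

View pics/t1.png

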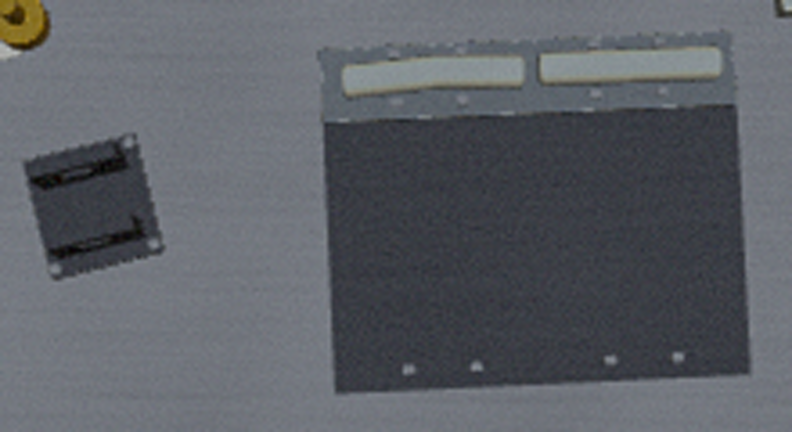

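```bash
python3 - <<'E'
from h import *
c=calibration("top")
f=lambda x,y,z:ray(c,200+x/3.6,170+y/3.6,z)
bl,br=f(336,392,25.7),f(749,374,25.7);tl,tr=f(319,50,34),f(733,35,34)
for n in("bl","br","tl","tr"):print(n,eval(n).round(1))
print("centre",((bl+br+tl+tr)/4).round(1))
e=bl-br;print(np.degrees(np.arctan2(-e[0],e[1])),np.linalg.norm(e));e=tl-tr;print(np.degrees(np.arctan2(-e[0],e[1])),np.linalg.norm(e));e=tl-bl;print(np.degrees(np.arctan2(e[1],e[0])),np.linalg.norm(e))
# posts tops
P=[f(409,367,40),f(476,364,40),f(611,358,40),f(678,355,40)];print(np.round(P,1))
# bars ends at axis z=46
for a,b in[((343,80),(525,71)),((540,67),(722,62))]:
    a=f(*a,46);b=f(*b,46);print("bar",((a+b)/2).round(1),np.linalg.norm(a-b).round(1))
# bracket cheek tops z=78
p=cv2.imread("pics/top0.png");cv2.imwrite("pics/t2.png",crop(p,196,195,256,255,10))
cv2.imwrite("pics/t3.png",crop(p,430,190,510,295,5.5))
E
```

```text
bl [435.7 110.4  25.7]
br [ 451.7 -186.3   25.7]
tl [682.1 125.8  34. ]
tr [ 696.9 -174.1   34. ]
centre [566.6 -31.1  29.9]
3.095318404243298 297.11717034672665
2.832743547857502 300.3110452383268
3.591578667509303 247.0116443747554
[[ 453.7   58.4   40. ]
 [ 456.4   10.7   40. ]
 [ 461.7  -85.4   40. ]
 [ 464.3 -133.2   40. ]]
bar [662.4  42.7  46. ] 130.7
bar [672.2 -98.7  46. ] 131.0
```

View pics/t2.png

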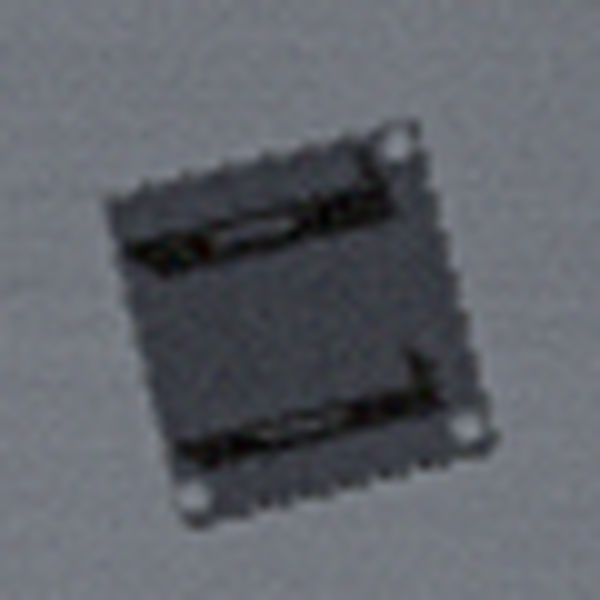

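View pics/t3.png

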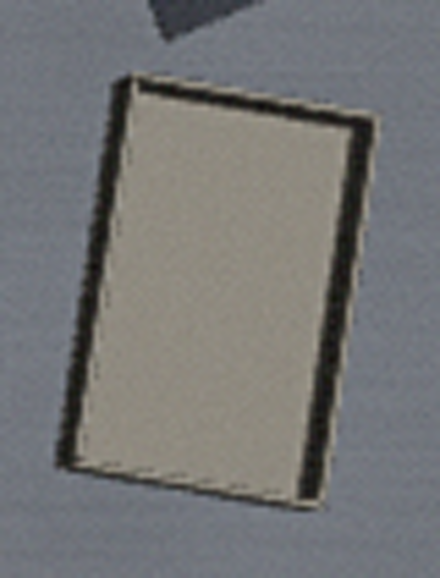

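```bash
python3 - <<'E'
from h import *
toolshift([640,-28,260],3.1)
c=calibration("top")
f=lambda x,y,z:ray(c,196+x/10,195+y/10,z)
q=[f(108,200,0),f(412,118,0),f(495,435,0),f(190,525,0)]
print("base corners",np.round(q,1),np.mean(q,0).round(1))
g=lambda x,y,z:ray(c,430+x/5.5,190+y/5.5,z)
q=[g(128,76,40),g(377,118,40),g(318,508,40),g(60,466,40)];print("tray",np.round(q,1),np.mean(q,0).round(1))
E
```

```text
tool shift [-594.8 -386.9  -21.3] toolY ang 65.72 toolX ang 155.72
yaw cmd 62.62 (tool down)
base corners [[602.2 342.1   0. ]
 [625.1 262.4   0. ]
 [541.  238.6   0. ]
 [516.4 318.3   0. ]] [571.2 290.4   0. ]
tray [[ 634.1 -302.    40. ]
 [ 615.5 -419.6   40. ]
 [ 431.8 -388.9   40. ]
 [ 450.1 -268.3   40. ]] [ 532.9 -344.7   40. ]
```

```bash
python3 -m creep '[{"dx":-50,"dy":-32,"dz":-2,"yaw":5,"claw":60},{"dx":-100,"dy":-65,"dz":-4,"yaw":10,"claw":60},{"dx":-150,"dy":-97,"dz":-6,"yaw":16,"claw":60},{"dx":-200,"dy":-130,"dz":-8,"yaw":21,"claw":60},{"dx":-250,"dy":-162,"dz":-10,"yaw":26,"claw":60},{"dx":-300,"dy":-195,"dz":-12,"yaw":31,"claw":60},{"dx":-350,"dy":-227,"dz":-14,"yaw":37,"claw":60},{"dx":-400,"dy":-260,"dz":-16,"yaw":42,"claw":60},{"dx":-450,"dy":-292,"dz":-18,"yaw":47,"claw":60},{"dx":-500,"dy":-325,"dz":-20,"yaw":52,"claw":60},{"dx":-550,"dy":-357,"dz":-21,"yaw":58,"claw":60},{"dx":-594,"dy":-387,"dz":-21,"yaw":62.6,"claw":60},{"dx":-594.8,"dy":-386.9,"dz":-21.3,"yaw":62.6,"claw":60},{"dx":-594.8,"dy":-386.9,"dz":-21.3,"yaw":62.6,"claw":60}]'
python3 - <<'E'
from h import *
p,R,o=pose();print(o["time"],p.round(1),R.round(3).tolist(),np.round(o["joint_pos"],2))
wcap("w1")
E
```

```text
time: 1.85
eef_pos: [639.5, -26.6, 259.4]
ee_rot: [-0.001, 0.687, 0.726, -0.0]
ft_force: [-0.1, -0.3, 0.1]
opening: 60.0
1.85 [639.5 -26.6 259.4] [[-0.055, 0.998, -0.001], [0.998, 0.055, 0.001], [0.001, -0.001, -1.0]] [-0.06  0.69  0.06  1.5  -0.05  0.96  0.07]
```

View pics/w1.png

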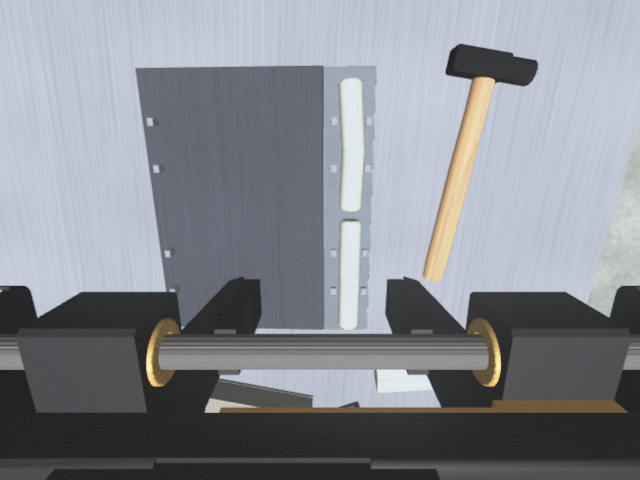

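The wrist view shows the ramp, with the left bar from (350,80) to (350,210), visibly kinked at about (354,147), and the right bar from (349,222) to (349,328). Next I measure them.

```bash
python3 - <<'E'
from h import *
p=cv2.imread("pics/w1.png");cv2.imwrite("pics/w1c.png",crop(p,310,55,400,335,2.1 if 0 else 2.1))
c=np.load("pics/w1.npz")
pt=lambda u,v,z:ray(c,u,v,z)
for n,u,v,z in[("L top",350,80,46),("L mid",352,145,46),("L bot",350,210,46),("R top",350,222,46),("R bot",348,327,46),("cornerTL bottom-left",137,69,25.7),("corner TR",376,67,34),("plate/ledge top",323,67,34),("pl/ledge bot",323,328,34),("post1",150,121,40),("post2",155,168,40),("post3",168,253,40)]:
    print(n,pt(u,v,z).round(1))
E
```

```text
L top [659.2 108.6  46. ]
L mid [666.   46.8  46. ]
L bot [669.2 -21.7  46. ]
R top [670.2 -35.1  46. ]
R bot [ 677.8 -165.    46. ]
cornerTL bottom-left [438.1 110.7  25.7]
corner TR [685.4 124.3  34. ]
plate/ledge top [631.6 121.4  34. ]
pl/ledge bot [ 648. -175.   34.]
post1 [454.5  59.3  40. ]
post2 [455.9  11.4  40. ]
post3 [463.3 -84.6  40. ]
```

View pics/w1c.png

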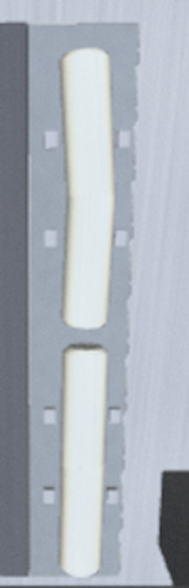

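```bash
python3 -m creep '[{"dx":35,"dy":14,"dz":40,"claw":60},{"dx":70,"dy":28.4,"dz":80,"claw":60},{"dx":70,"dy":28.4,"dz":130,"claw":60},{"dx":70,"dy":28.4,"dz":170,"claw":60},{"dx":70,"dy":28.4,"dz":195,"claw":60},{"dx":70,"dy":28.4,"dz":212,"claw":60},{"dx":70,"dy":28.4,"dz":212,"claw":60},{"dx":70,"dy":28.4,"dz":212,"claw":60}]'
python3 - <<'E'
from h import *
p,R,o=pose();print(o["time"],p.round(1),R.round(3).tolist())
wcap("w2")
E
```

```text
1.9 [639.4 -25.6 259.6] [[-0.057, 0.998, -0.001], [0.998, 0.057, 0.002], [0.002, -0.001, -1.0]]validation failed for argument at $[0]...
```

View pics/w2.png

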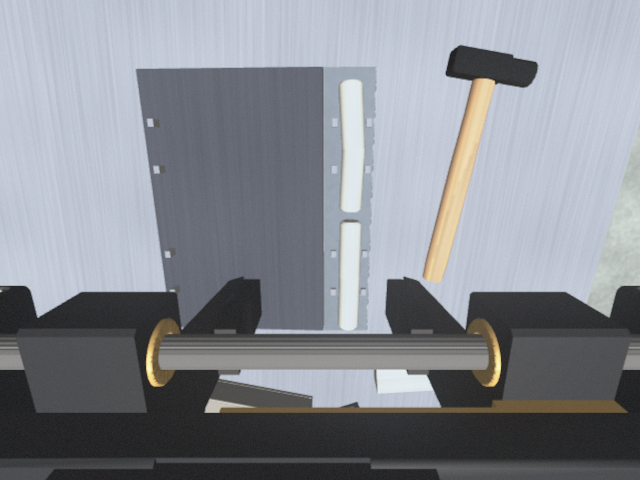

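```bash
python3 -m creep '[{"dx":35,"dy":14,"dz":40,"yaw":0,"claw":60},{"dx":69.5,"dy":28.4,"dz":80,"yaw":0,"claw":60},{"dx":69.5,"dy":28.4,"dz":130,"yaw":0,"claw":60},{"dx":69.5,"dy":28.4,"dz":170,"yaw":0,"claw":60},{"dx":69.5,"dy":28.4,"dz":195,"yaw":0,"claw":60},{"dx":69.5,"dy":28.4,"dz":212,"yaw":0,"claw":60},{"dx":69.5,"dy":28.4,"dz":212,"yaw":0,"claw":60}]'
python3 - <<'E'
from h import *
p,R,o=pose();print(o["time"],p.round(1),R.round(3).tolist())
wcap("w3")
E
```

```text
time: 2.82
eef_pos: [663.7, 44.5, 47.2]
ee_rot: [-0.001, 0.687, 0.727, -0.001]
ft_force: [-0.2, -0.8, -0.6]
opening: 60.0
2.825 [663.7  44.5  47.2] [[-0.056, 0.998, -0.002], [0.998, 0.056, 0.0], [0.001, -0.002, -1.0]]
```

View pics/w3.png

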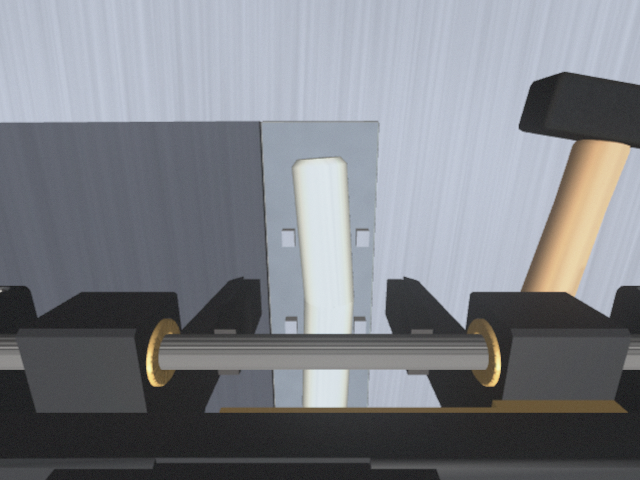

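```bash
python3 -m creep '[{"dx":0,"dy":0,"dz":6,"yaw":0,"claw":60},{"dx":0,"dy":0,"dz":10,"yaw":0,"claw":60},{"dx":0,"dy":0,"dz":10,"yaw":0,"claw":60}]' 20
python3 - <<'E'
from h import *
c=np.load("pics/w3.npz")
for u,v in[(288,238),(291,325)]: print(ray(c,u,v,39).round(1))
p,R,o=pose();print(p.round(1),np.round(o["ft_force"],1))
E
```

```text
time: 3.25
eef_pos: [664.6, 43.4, 38.0]
ee_rot: [-0.0, 0.688, 0.726, 0.0]
ft_force: [0.1, -0.3, 0.5]
opening: 59.6
[646.1  69.9  39. ]
[648.9  23.1  39. ]
[664.6  43.4  38. ] [ 0.1 -0.3  0.5]
```

```bash
python3 -m creep '[{"dx":1,"dy":0,"dz":1.2,"yaw":0,"claw":60},{"dx":1,"dy":0,"dz":1.2,"yaw":0,"claw":40},{"dx":1,"dy":0,"dz":1.2,"yaw":0,"claw":20},{"dx":1,"dy":0,"dz":1.2,"yaw":0,"claw":15},{"dx":1,"dy":0,"dz":1.2,"yaw":0,"claw":15},{"dx":1,"dy":0,"dz":1.2,"yaw":0,"claw":15}]' 25
```

```text
time: 4.0
eef_pos: [665.0, 44.4, 37.0]
ee_rot: [0.0, 0.688, 0.726, 0.0]
ft_force: [0.1, 0.7, 0.5]
opening: 22.9
```

```bash
python3 -m creep '[{"dx":0,"dy":0,"dz":-8,"yaw":0,"claw":15},{"dx":0,"dy":0,"dz":-15,"yaw":0,"claw":15},{"dx":0,"dy":-15,"dz":-15,"yaw":0,"claw":15},{"dx":0,"dy":-40,"dz":-15,"yaw":0,"claw":15},{"dx":0,"dy":-56,"dz":-15,"yaw":0,"claw":15},{"dx":0,"dy":-60,"dz":-15,"yaw":0,"claw":15},{"dx":0,"dy":-60,"dz":-10,"yaw":0,"claw":15},{"dx":0,"dy":-60,"dz":-4,"yaw":0,"claw":15},{"dx":0,"dy":-60,"dz":-1,"yaw":0,"claw":15},{"dx":0,"dy":-60,"dz":0.5,"yaw":0,"claw":15},{"dx":0,"dy":-60,"dz":0.5,"yaw":0,"claw":15}]'
python3 - <<'E'
from h import *
wcap("w4")
E
```

```text
time: 5.38
eef_pos: [604.8, 41.2, 36.2]
ee_rot: [-0.0, 0.688, 0.726, 0.0]
ft_force: [0.2, -0.3, -1.4]
opening: 23.3
```

View pics/w4.png

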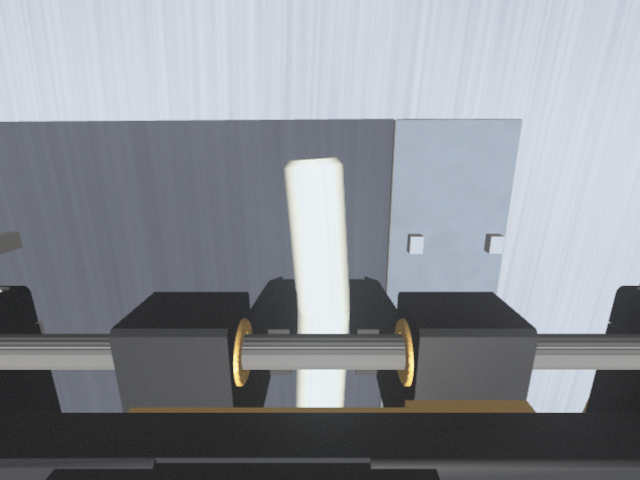

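The bar is held over the plate near column 320, square to the lane and carrying its own weight. I lower it a touch more, release and lift.

```bash
python3 -m creep '[{"dx":0,"dy":0,"dz":0.8,"yaw":0,"claw":15},{"dx":0,"dy":0,"dz":0.8,"yaw":0,"claw":30},{"dx":0,"dy":0,"dz":0.8,"yaw":0,"claw":44},{"dx":0,"dy":0,"dz":0.8,"yaw":0,"claw":44},{"dx":0,"dy":0,"dz":-30,"yaw":0,"claw":44},{"dx":0,"dy":0,"dz":-80,"yaw":0,"claw":50},{"dx":0,"dy":0,"dz":-130,"yaw":0,"claw":60},{"dx":0,"dy":0,"dz":-150,"yaw":0,"claw":60},{"dx":0,"dy":0,"dz":-150,"yaw":0,"claw":60}]'
python3 - <<'E'
from h import *
wcap("w5")
p,d=capture("top");cv2.imwrite("pics/t5.png",crop(p,200,170,420,290,3.6))
E
```

```text
time: 6.55
eef_pos: [605.8, 41.2, 188.0]
ee_rot: [0.001, 0.688, 0.726, 0.002]
ft_force: [0.3, -0.0, -0.7]
opening: 59.9
```

View pics/w5.png

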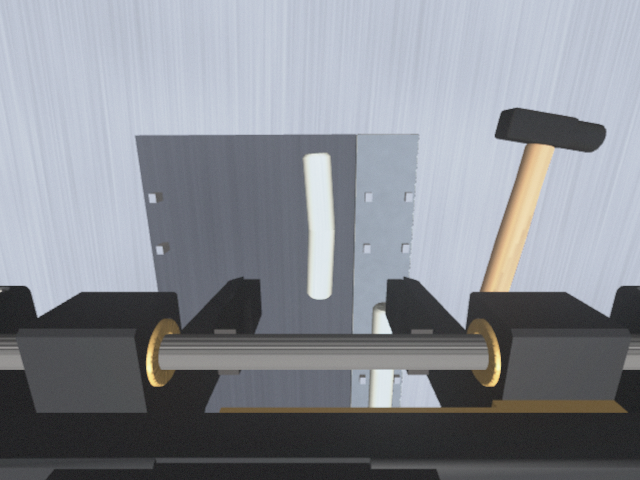

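View pics/t5.png

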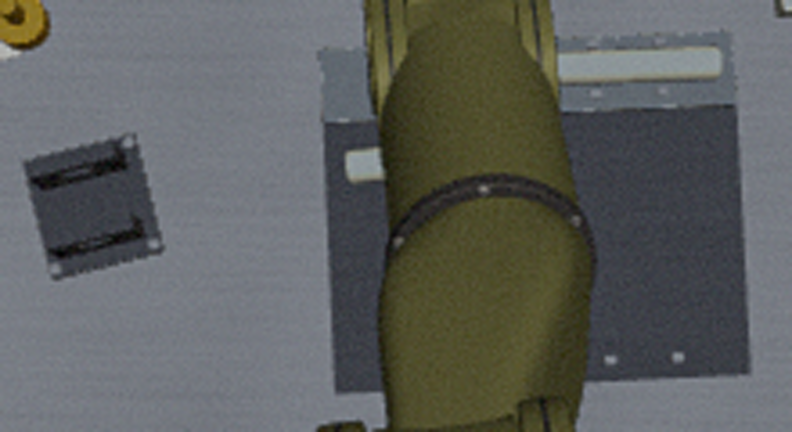

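The left bar stays on the upper slope, at (317,155)–(320,297). Next is the right bar.

```bash
python3 -m creep '[{"dx":-45,"dy":20,"dz":0,"yaw":0,"claw":60},{"dx":-95,"dy":40,"dz":0,"yaw":0,"claw":60},{"dx":-140,"dy":59,"dz":20,"yaw":0,"claw":60},{"dx":-143.5,"dy":59,"dz":70,"yaw":0,"claw":60},{"dx":-143.5,"dy":59,"dz":115,"yaw":0,"claw":60},{"dx":-143.5,"dy":59,"dz":135,"yaw":0,"claw":60},{"dx":-143.5,"dy":59,"dz":135,"yaw":0,"claw":60}]'
python3 - <<'E'
from h import *
p,R,o=pose();print(o["time"],p.round(1),R.round(3).tolist())
wcap("w6")
E
```

```text
time: 7.52
eef_pos: [670.0, -98.5, 49.3]
ee_rot: [-0.002, 0.687, 0.726, -0.001]
ft_force: [-0.2, -0.1, 0.0]
opening: 59.9
7.525 [670.  -98.5  49.3] [[-0.055, 0.998, -0.004], [0.998, 0.055, 0.001], [0.001, -0.004, -1.0]]
```

View pics/w6.png

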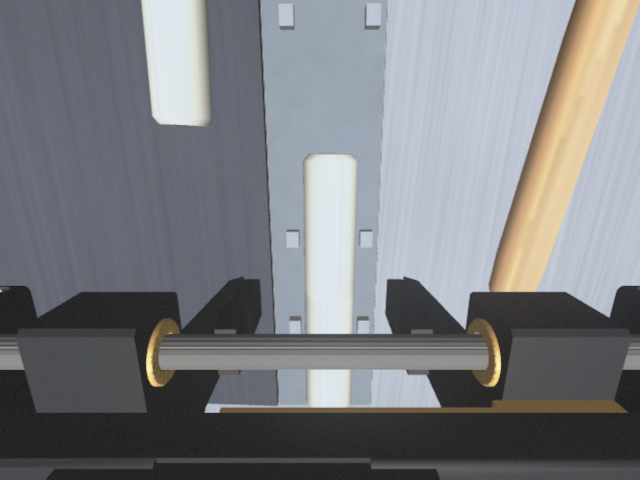

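```bash
python3 -m creep '[{"dx":0,"dy":1.5,"dz":7,"yaw":0,"claw":60},{"dx":0,"dy":1.5,"dz":12,"yaw":0,"claw":60},{"dx":0,"dy":1.5,"dz":14,"yaw":0,"claw":50},{"dx":0,"dy":1.5,"dz":14,"yaw":0,"claw":30},{"dx":0,"dy":1.5,"dz":14,"yaw":0,"claw":15},{"dx":0,"dy":1.5,"dz":14,"yaw":0,"claw":15},{"dx":0,"dy":1.5,"dz":14,"yaw":0,"claw":15}]' 25
```

```text
time: 8.45
eef_pos: [673.1, -98.8, 37.5]
ee_rot: [0.0, 0.688, 0.726, 0.0]
ft_force: [0.5, 0.1, 0.3]
opening: 23.0
```

```bash
python3 -m creep '[{"dx":0,"dy":0,"dz":-8,"yaw":0,"claw":15},{"dx":0,"dy":0,"dz":-15,"yaw":0,"claw":15},{"dx":0,"dy":-15,"dz":-15,"yaw":0,"claw":15},{"dx":0,"dy":-40,"dz":-15,"yaw":0,"claw":15},{"dx":0,"dy":-56,"dz":-15,"yaw":0,"claw":15},{"dx":0,"dy":-61,"dz":-15,"yaw":0,"claw":15},{"dx":0,"dy":-61,"dz":-10,"yaw":0,"claw":15},{"dx":0,"dy":-61,"dz":-4,"yaw":0,"claw":15},{"dx":0,"dy":-61,"dz":-1,"yaw":0,"claw":15},{"dx":0,"dy":-61,"dz":1.2,"yaw":0,"claw":15},{"dx":0,"dy":-61,"dz":1.2,"yaw":0,"claw":15}]'
python3 - <<'E'
from h import *
p,R,o=pose();print(np.round(o["ft_force"],1),p.round(1))
E
```

```text
time: 9.82
eef_pos: [612.2, -102.0, 36.3]
ee_rot: [-0.0, 0.688, 0.726, 0.0]
ft_force: [-0.4, 0.3, 2.3]
opening: 23.3
[-0.4  0.3  2.3] [ 612.2 -102.    36.3]
```

```bash
python3 -m creep '[{"dx":0,"dy":0,"dz":0,"yaw":0,"claw":44},{"dx":0,"dy":0,"dz":0,"yaw":0,"claw":44},{"dx":0,"dy":0,"dz":-30,"yaw":0,"claw":46},{"dx":0,"dy":0,"dz":-80,"yaw":0,"claw":50},{"dx":0,"dy":0,"dz":-130,"yaw":0,"claw":60},{"dx":0,"dy":0,"dz":-180,"yaw":0,"claw":60},{"dx":-20,"dy":0,"dz":-200,"yaw":0,"claw":60},{"dx":-40,"dy":0,"dz":-200,"yaw":0,"claw":60},{"dx":-40,"dy":0,"dz":-200,"yaw":0,"claw":60},{"dx":-40,"dy":0,"dz":-200,"yaw":0,"claw":60},{"dx":-40,"dy":0,"dz":-200,"yaw":0,"claw":60},{"dx":-40,"dy":0,"dz":-200,"yaw":0,"claw":60}]'
python3 - <<'E'
from h import *
wcap("w7")
E
```

```text
time: 11.32
eef_pos: [614.1, -141.2, 235.6]
ee_rot: [-0.001, 0.687, 0.726, -0.0]
ft_force: [-0.0, -1.0, -0.2]
opening: 59.9
```

View pics/w7.png

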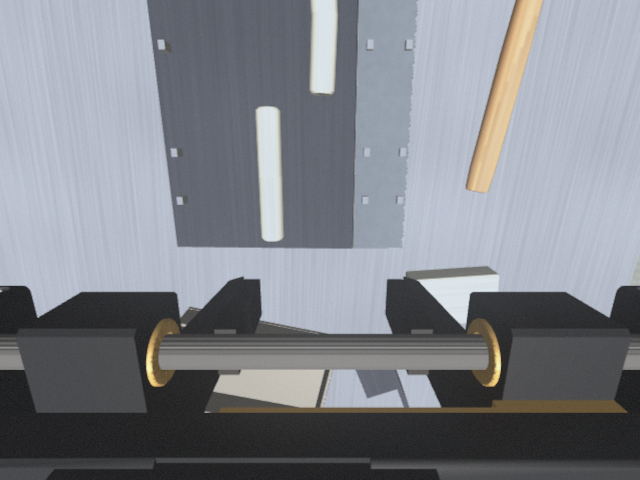

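The right bar is partway down, at (268,108)–(272,240), and may still be rolling. I wait and look again.

```bash
python3 -m creep '[{"dx":0,"dy":0,"dz":0,"yaw":0,"claw":60},{"dx":0,"dy":0,"dz":0,"yaw":0,"claw":60},{"dx":0,"dy":0,"dz":0,"yaw":0,"claw":60},{"dx":0,"dy":0,"dz":0,"yaw":0,"claw":60}]'
python3 - <<'E'
from h import *
wcap("w8")
E
```

```text
time: 11.88
eef_pos: [614.2, -142.1, 236.1]
ee_rot: [-0.0, 0.688, 0.726, 0.0]
ft_force: [0.7, -0.9, -0.7]
opening: 60.0
```

View pics/w8.png

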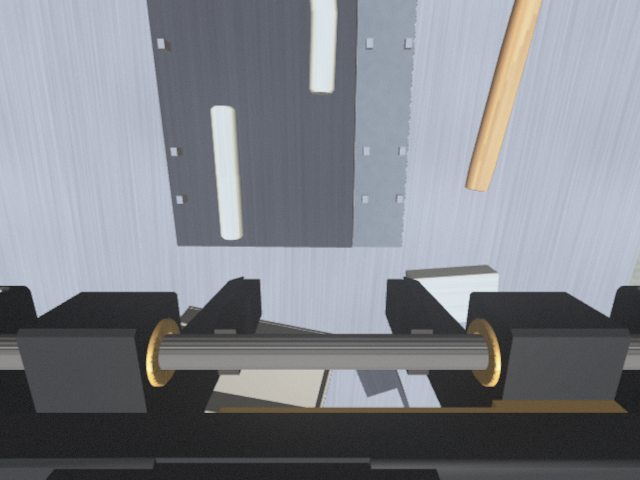

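The right bar rolls (now at column 225) and the left one stays. I move over for a view of both while it settles.

```bash
python3 - <<'E'
from h import *
c=np.load("pics/w5.npz")
for u,v in[(317,155),(320,297),(320,228)]: print(ray(c,u,v,45).round(1))
E
python3 -m creep '[{"dx":45,"dy":0,"dz":0,"yaw":0,"claw":60},{"dx":95,"dy":0,"dz":-5,"yaw":0,"claw":60},{"dx":135,"dy":-8,"dz":-10,"yaw":0,"claw":60},{"dx":135,"dy":-8,"dz":-10,"yaw":0,"claw":60},{"dx":135,"dy":-8,"dz":-10,"yaw":0,"claw":60},{"dx":135,"dy":-8,"dz":-10,"yaw":0,"claw":60},{"dx":135,"dy":-8,"dz":-10,"yaw":0,"claw":60},{"dx":135,"dy":-8,"dz":-10,"yaw":0,"claw":60},{"dx":135,"dy":-8,"dz":-10,"yaw":0,"claw":60},{"dx":135,"dy":-8,"dz":-10,"yaw":0,"claw":60}]'
python3 - <<'E'
from h import *
wcap("w9")
E
```

```text
[598.5 103.7  45. ]
[607.8 -26.7  45. ]
[604.3  40.5  45. ]
time: 13.18
eef_pos: [598.9, -7.8, 246.1]
ee_rot: [-0.0, 0.688, 0.726, 0.0]
ft_force: [-0.2, -0.4, 0.6]
opening: 59.9
```

View pics/w9.png

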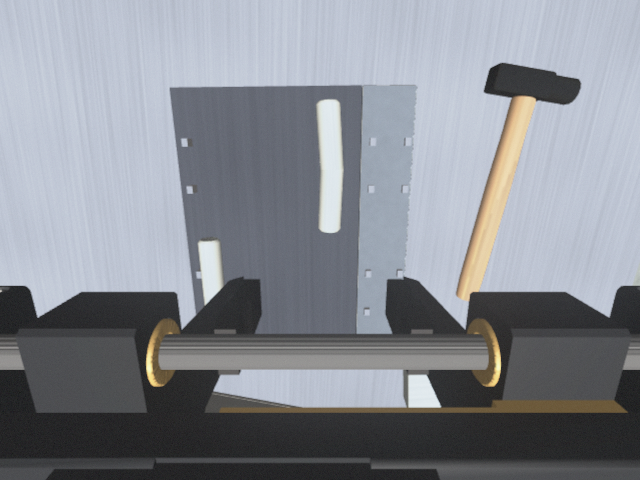

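The right bar now lies at the posts (bar end at (209,241), post at (199,274)). The left bar, at (329,100)–(330,232), stayed put, so the left one is the bent one. I grasp that one next.

```bash
python3 - <<'E'
from h import *
c=np.load("pics/w9.npz")
for u,v in[(328,101),(332,166),(330,231)]: print(ray(c,u,v,45).round(1))
print(ray(c,209,241,39))
toolshift([605,40.5,56],3.3)
E
```

```text
[598.2 105.   45. ]
[605.9  43.4  45. ]
[608.  -25.1  45. ]
[475.15423495 -45.19212928  39.        ]
tool shift [ 47.8   8.8 190.1] toolY ang 3.12 toolX ang 93.12
yaw cmd -0.18 (tool down)
```

```bash
python3 -m creep '[{"dx":24,"dy":5,"dz":40,"yaw":0,"claw":60},{"dx":47.5,"dy":9,"dz":90,"yaw":0,"claw":60},{"dx":47.5,"dy":9,"dz":140,"yaw":0,"claw":60},{"dx":47.5,"dy":9,"dz":180,"yaw":0,"claw":60},{"dx":47.5,"dy":9,"dz":200,"yaw":0,"claw":60},{"dx":47.5,"dy":9,"dz":209,"yaw":0,"claw":60},{"dx":47.5,"dy":9,"dz":209,"yaw":0,"claw":50},{"dx":47.5,"dy":9,"dz":209,"yaw":0,"claw":30},{"dx":47.5,"dy":9,"dz":209,"yaw":0,"claw":15},{"dx":47.5,"dy":9,"dz":209,"yaw":0,"claw":15},{"dx":47.5,"dy":9,"dz":209,"yaw":0,"claw":15}]' 30
```

```text
time: 14.6
eef_pos: [605.5, 40.2, 37.8]
ee_rot: [0.0, 0.688, 0.726, 0.0]
ft_force: [-1.7, 0.1, 5.2]
opening: 23.0
```

```bash
python3 -m creep '[{"dx":0,"dy":0,"dz":-30,"yaw":0,"claw":15},{"dx":0,"dy":0,"dz":-80,"yaw":0,"claw":15},{"dx":-20,"dy":-5,"dz":-130,"yaw":8,"claw":15},{"dx":-60,"dy":-15,"dz":-150,"yaw":18,"claw":15},{"dx":-100,"dy":-25,"dz":-150,"yaw":28,"claw":15},{"dx":-140,"dy":-35,"dz":-150,"yaw":38,"claw":15},{"dx":-180,"dy":-45,"dz":-150,"yaw":48,"claw":15},{"dx":-220,"dy":-54,"dz":-150,"yaw":58,"claw":15},{"dx":-260,"dy":-64,"dz":-150,"yaw":68,"claw":15},{"dx":-300,"dy":-74,"dz":-150,"yaw":78,"claw":15},{"dx":-335,"dy":-83,"dz":-150,"yaw":88,"claw":15},{"dx":-365,"dy":-90,"dz":-150,"yaw":97,"claw":15},{"dx":-380,"dy":-93.6,"dz":-150,"yaw":102.8,"claw":15},{"dx":-380,"dy":-93.6,"dz":-150,"yaw":102.8,"claw":15},{"dx":-380,"dy":-93.6,"dz":-150,"yaw":102.8,"claw":15}]'
python3 - <<'E'
from h import *
p,R,o=pose();print(p.round(1),R.round(3).tolist(),np.round(o["joint_pos"],2))
wcap("w10")
E
```

```text
time: 16.48
eef_pos: [532.8, -342.8, 186.6]
ee_rot: [-0.001, 0.997, -0.083, -0.0]
ft_force: [0.5, 0.2, -2.5]
opening: 23.3
[ 532.8 -342.8  186.6] [[0.986, -0.165, -0.0], [-0.165, -0.986, 0.002], [-0.001, -0.002, -1.0]] [ 0.24  0.82  0.5   1.61 -0.49  0.84 -0.8 ]
```

View pics/w10.png

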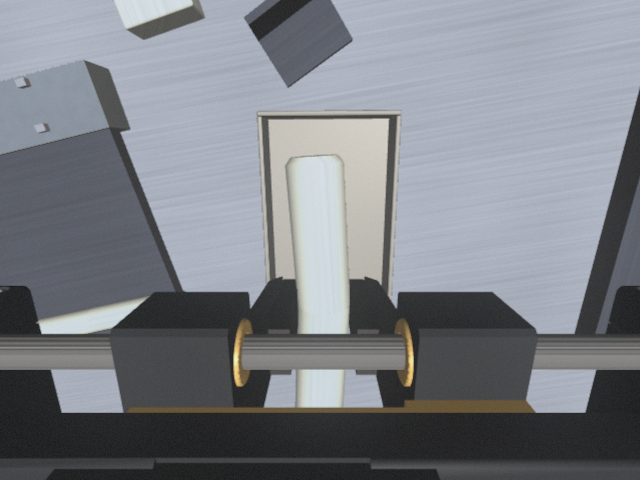

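```bash
python3 - <<'E'
from h import *
c=np.load("pics/w10.npz")
p,R,_=pose()
for u,v,z in[(265,115,40),(395,115,40),(271,120,4),(387,120,4)]:
    w=ray(c,u,v,z);print(w.round(1),(R.T@(w-p)).round(1))
E
```

```text
[ 635.2 -311.    40. ] [ 95.7 -47.9 146.8]
[ 617.4 -417.3   40. ] [ 95.6  59.9 146.6]
[ 634.2 -310.2    4. ] [ 94.5 -48.4 182.8]
[ 616.2 -417.2    4. ] [ 94.5  60.  182.6]
```

```bash
python3 -m creep '[{"dx":4,"dy":6,"dz":40,"yaw":0,"claw":15},{"dx":4,"dy":6,"dz":90,"yaw":0,"claw":15},{"dx":4,"dy":6,"dz":135,"yaw":0,"claw":15},{"dx":4,"dy":6,"dz":160,"yaw":0,"claw":15},{"dx":4,"dy":6,"dz":172,"yaw":0,"claw":15},{"dx":4,"dy":6,"dz":176,"yaw":0,"claw":15},{"dx":4,"dy":6,"dz":176,"yaw":0,"claw":15}]'
```

```text
time: 17.4
eef_pos: [536.1, -351.2, 12.0]
ee_rot: [0.0, 0.996, -0.084, 0.001]
ft_force: [0.2, -0.1, -1.3]
opening: 23.0
```

```bash
python3 -m creep '[{"dx":0,"dy":0,"dz":2.5,"yaw":0,"claw":15},{"dx":0,"dy":0,"dz":2.5,"yaw":0,"claw":15},{"dx":0,"dy":0,"dz":2.5,"yaw":0,"claw":40},{"dx":0,"dy":0,"dz":2.5,"yaw":0,"claw":40},{"dx":0,"dy":0,"dz":2.5,"yaw":0,"claw":40},{"dx":0,"dy":0,"dz":-40,"yaw":0,"claw":40},{"dx":0,"dy":0,"dz":-90,"yaw":0,"claw":50},{"dx":0,"dy":0,"dz":-140,"yaw":0,"claw":60},{"dx":0,"dy":0,"dz":-170,"yaw":0,"claw":60},{"dx":0,"dy":0,"dz":-170,"yaw":0,"claw":60}]'
python3 - <<'E'
from h import *
p,R,o=pose();print(p.round(1),R.round(3).tolist())
wcap("w11")
toolshift([535,-50,240],3.2)
E
```

```text
time: 18.65
eef_pos: [536.6, -352.2, 183.7]
ee_rot: [0.001, 0.996, -0.084, 0.002]
ft_force: [-1.3, 0.2, -0.1]
opening: 60.2
[ 536.6 -352.2  183.7] [[0.986, -0.168, 0.004], [-0.168, -0.986, -0.003], [0.005, 0.002, -1.0]]
tool shift [ -51.2 -296.6  -58.5] toolY ang -99.68 toolX ang -9.68
yaw cmd 77.12 (tool down)
```

View pics/w11.png

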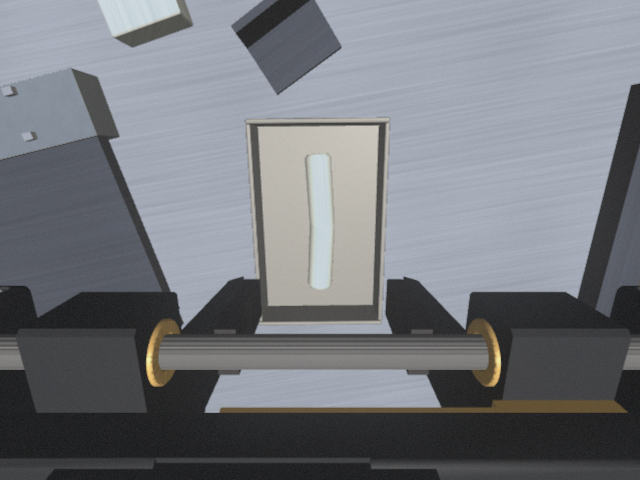

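The bent bar lies in the tray at (318,155)–(320,288). Next I look at the straight one at the posts.

```bash
python3 -m creep '[{"dx":-8,"dy":-17,"dz":-20,"yaw":-10,"claw":50},{"dx":-16,"dy":-34,"dz":-36,"yaw":-20,"claw":50},{"dx":-24,"dy":-51,"dz":-36,"yaw":-30,"claw":50},{"dx":-32,"dy":-68,"dz":-36,"yaw":-40,"claw":50},{"dx":-40,"dy":-85,"dz":-36,"yaw":-50,"claw":50},{"dx":-48,"dy":-102,"dz":-36,"yaw":-60,"claw":50},{"dx":-56,"dy":-119,"dz":-36,"yaw":-70,"claw":50},{"dx":-64,"dy":-136,"dz":-36,"yaw":-80,"claw":50},{"dx":-72,"dy":-153,"dz":-36,"yaw":-90,"claw":50},{"dx":-82,"dy":-170,"dz":-36,"yaw":-100,"claw":50},{"dx":-82,"dy":-170,"dz":-36,"yaw":-102.8,"claw":50},{"dx":-82,"dy":-170,"dz":-36,"yaw":-102.8,"claw":50}]'
python3 - <<'E'
from h import *
p,R,o=pose();print(p.round(1),R.round(3).tolist())
wcap("w12")
E
```

```text
time: 20.2
eef_pos: [483.1, -170.3, 216.4]
ee_rot: [-0.0, 0.689, 0.725, -0.0]
ft_force: [-0.4, 0.3, 0.7]
opening: 50.1
[ 483.1 -170.3  216.4] [[-0.052, 0.999, -0.001], [0.999, 0.052, 0.0], [0.0, -0.001, -1.0]]
```

View pics/w12.png

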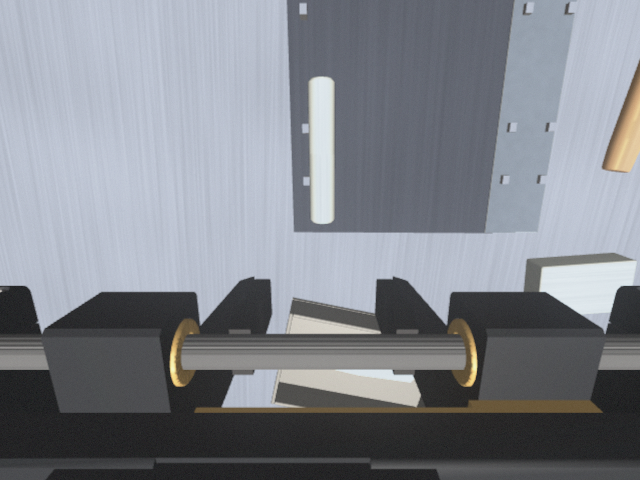

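The straight bar rests at the posts, (321,78)–(322,222), with posts at (305,128) and (306,181).

```bash
python3 - <<'E'
from h import *
c=np.load("pics/w12.npz")
a=ray(c,321,80,45);b=ray(c,322,221,45);print(a.round(1),b.round(1),np.linalg.norm(a-b),((a+b)/2).round(1))
for v in(128,181):print(ray(c,305,v,40).round(1))
cv2.imwrite("pics/w12c.png",crop(cv2.imread("pics/w12.png"),280,60,360,240,3.3))
e=(a-b)/np.linalg.norm(a-b);e[2]=0;m=(a+b)/2
g=m+e*50;print("grip",g.round(1))
toolshift([g[0],g[1],50],3.2)
E
```

```text
[475.3 -44.6  45. ] [ 482.6 -170.7   45. ] 126.30323556339498 [ 479.  -107.6   45. ]
[462.5 -85.   40. ]
[ 464.3 -133.3   40. ]
grip [476.1 -57.7  45. ]
tool shift [113.1  -1.3 166.6] toolY ang 2.93 toolX ang 92.93
yaw cmd -0.27 (tool down)
```

View pics/w12c.png

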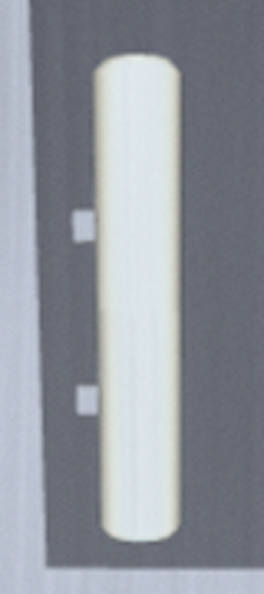

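```bash
python3 -m creep '[{"dx":40,"dy":0,"dz":40,"yaw":-0.3,"claw":50},{"dx":85,"dy":-0.7,"dz":80,"yaw":-0.3,"claw":50},{"dx":113,"dy":-1,"dz":115,"yaw":-0.3,"claw":50},{"dx":113,"dy":-1,"dz":150,"yaw":-0.3,"claw":50},{"dx":113,"dy":-1,"dz":168,"yaw":-0.3,"claw":50},{"dx":113,"dy":-1,"dz":177,"yaw":-0.3,"claw":50},{"dx":113,"dy":-1,"dz":177,"yaw":-0.3,"claw":50}]'
python3 - <<'E'
from h import *
p,R,o=pose();print(p.round(1),R.round(3).tolist(),np.round(o["ft_force"],1))
wcap("w13")
E
```

```text
time: 21.12
eef_pos: [476.1, -57.3, 39.8]
ee_rot: [0.0, 0.686, 0.727, -0.0]
ft_force: [0.4, 0.1, -0.3]
opening: 50.1
[476.1 -57.3  39.8] [[-0.058, 0.998, -0.0], [0.998, 0.058, -0.0], [-0.0, -0.0, -1.0]] [ 0.4  0.1 -0.3]
```

View pics/w13.png

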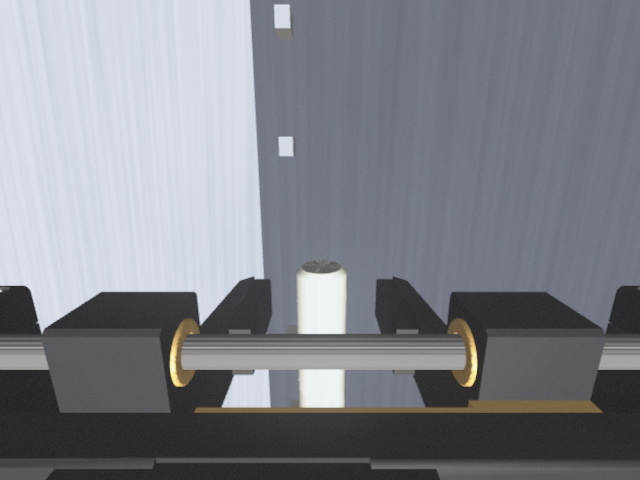

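```bash
python3 -m creep '[{"dx":0,"dy":0,"dz":6,"yaw":0,"claw":50},{"dx":0,"dy":0,"dz":10,"yaw":0,"claw":50},{"dx":0,"dy":0,"dz":10,"yaw":0,"claw":35},{"dx":0,"dy":0,"dz":10,"yaw":0,"claw":15},{"dx":0,"dy":0,"dz":10,"yaw":0,"claw":15},{"dx":0,"dy":0,"dz":10,"yaw":0,"claw":15},{"dx":0,"dy":0,"dz":10,"yaw":0,"claw":15},{"dx":0,"dy":0,"dz":10,"yaw":0,"claw":15}]' 60
python3 - <<'E'
from h import *
P=np.array([monitor.get_obs()["eef_pos"] for _ in range(3)]);print(P)
p,R,o=pose();print(R.round(4).tolist(),np.round(o["ft_force"],1))
E
```

```text
time: 22.18
eef_pos: [476.0, -56.8, 30.2]
ee_rot: [-0.0, 0.686, 0.728, 0.0]
ft_force: [-0.4, 0.0, 2.4]
opening: 22.5
[[475.97161159 -56.75985252  30.19021191]
 [475.97161159 -56.75985252  30.19021191]
 [475.97161159 -56.75985252  30.19021191]]
[[-0.0597, 0.9982, -0.0], [0.9982, 0.0597, 0.0001], [0.0001, -0.0, -1.0]] [-0.4  0.   2.4]
```

```bash
python3 - <<'E'
from h import *
c=calibration("wrist");p,R,o=pose()
print("cam in tool",(R.T@(-np.array(c["R"]).T@np.array(c["t"])-p)).round(1), "view dir tool",(R.T@np.array(c["R"]).T[:,2]).round(3),np.round(o["joint_pos"],2))
E
```

```text
cam in tool [  68.2    0.8 -146.5] view dir tool [-0.267 -0.     0.964] [ 0.02  0.9   0.01  2.14 -0.05  0.11  0.14]
```

```bash
python3 -m creep '[{"dx":0,"dy":0,"dz":0,"yaw":0,"claw":40},{"dx":0,"dy":0,"dz":0,"yaw":0,"claw":50},{"dx":0,"dy":0,"dz":-20,"yaw":0,"claw":50},{"dx":-10,"dy":0,"dz":-45,"yaw":0,"claw":50},{"dx":-50,"dy":0,"dz":-45,"yaw":0,"claw":50},{"dx":-90,"dy":0,"dz":-45,"yaw":0,"claw":50},{"dx":-101,"dy":0.5,"dz":-45,"yaw":0,"claw":50},{"dx":-101,"dy":0.5,"dz":-45,"yaw":0,"claw":50}]'
python3 - <<'E'
from h import *
p,R,o=pose();print(p.round(1),R.round(3).tolist(),np.round(o["ft_force"],1))
wcap("w14")
E
```

```text
time: 23.18
eef_pos: [482.4, -157.6, 74.9]
ee_rot: [-0.0, 0.686, 0.728, 0.0]
ft_force: [0.1, -0.4, -0.4]
opening: 49.5
[ 482.4 -157.6   74.9] [[-0.059, 0.998, -0.0], [0.998, 0.059, 0.001], [0.001, -0.0, -1.0]] [ 0.1 -0.4 -0.4]
```

View pics/w14.png

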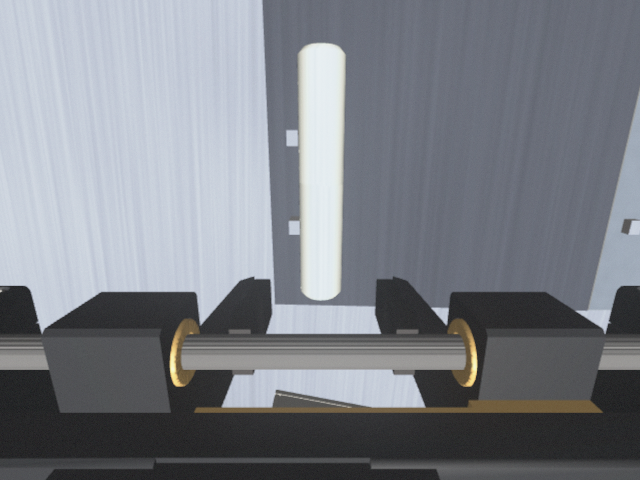

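```bash
python3 - <<'E'
from h import *
c=np.load("pics/w14.npz");p,R,o=pose()
for u,v,z in[(321,50,45),(321,296,45),(321,46,45),(321,299,39)]:
    w=ray(c,u,v,z);print(w.round(1),(R.T@(w-p)).round(1))
E
```

```text
[475.6 -44.4  45. ] [ 1.12e+02 -1.00e-01  3.01e+01]
[ 482.8 -171.7   45. ] [-15.5  -0.6  29.9]
[475.5 -42.7  45. ] [ 1.137e+02 -1.000e-01  3.010e+01]
[ 483.  -176.5   39. ] [-20.3  -0.6  35.9]
```

```bash
python3 -m creep '[{"dx":0,"dy":-0.3,"dz":25,"yaw":0,"claw":50},{"dx":0,"dy":-0.3,"dz":40,"yaw":0,"claw":50},{"dx":0,"dy":-0.3,"dz":45,"yaw":0,"claw":50},{"dx":0,"dy":-0.3,"dz":45,"yaw":0,"claw":35},{"dx":0,"dy":-0.3,"dz":45,"yaw":0,"claw":15},{"dx":0,"dy":-0.3,"dz":45,"yaw":0,"claw":15},{"dx":0,"dy":-0.3,"dz":45,"yaw":0,"claw":15},{"dx":0,"dy":-0.3,"dz":45,"yaw":0,"claw":15}]' 60
python3 -m creep '[{"dx":0,"dy":0,"dz":-30,"yaw":0,"claw":15},{"dx":0,"dy":0,"dz":-80,"yaw":0,"claw":15},{"dx":0,"dy":0,"dz":-110,"yaw":0,"claw":15},{"dx":0,"dy":0,"dz":-110,"yaw":0,"claw":15}]'
python3 - <<'E'
from h import *
p,R,o=pose();print(p.round(1),R.round(3).tolist(),np.round(o["ft_force"],1),np.round(o["joint_pos"],2))
wcap("w15")
toolshift([440,240,145],105.8)
E
```

```text
time: 24.22
eef_pos: [482.3, -157.7, 30.5]
ee_rot: [0.0, 0.686, 0.728, 0.0]
ft_force: [-0.2, 0.5, 4.2]
opening: 22.3
time: 24.72
eef_pos: [483.5, -158.0, 141.9]
ee_rot: [0.002, 0.686, 0.728, 0.001]
ft_force: [-0.3, 0.9, -2.5]
opening: 22.1
[ 483.5 -158.   141.9] [[-0.059, 0.998, 0.004], [0.998, 0.059, -0.001], [-0.001, 0.004, -1.0]] [-0.3  0.9 -2.5] [ 0.23  0.69 -0.01  2.01  0.02  0.43  0.27]
tool shift [399.5 -18.8  -4.7] toolY ang 3.42 toolX ang 93.42
yaw cmd 77.62 (tool down)
```

View pics/w15.png

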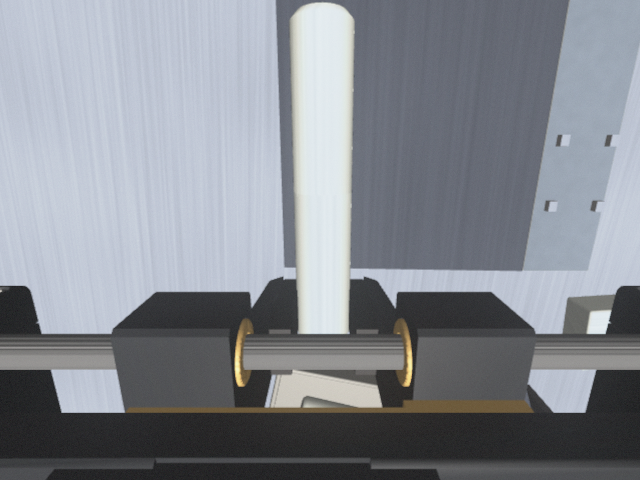

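```bash
python3 -m creep '[{"dx":45,"dy":-4,"dz":0,"yaw":8,"claw":15},{"dx":90,"dy":-8,"dz":-3,"yaw":16,"claw":15},{"dx":135,"dy":-12,"dz":-5,"yaw":24,"claw":15},{"dx":180,"dy":-16,"dz":-8,"yaw":32,"claw":15},{"dx":225,"dy":-20,"dz":-8,"yaw":40,"claw":15},{"dx":270,"dy":-24,"dz":-8,"yaw":48,"claw":15},{"dx":315,"dy":-27,"dz":-8,"yaw":56,"claw":15},{"dx":355,"dy":-30,"dz":-8,"yaw":64,"claw":15},{"dx":390,"dy":-32,"dz":-8,"yaw":72,"claw":15},{"dx":408,"dy":-34,"dz":-8,"yaw":77.6,"claw":15},{"dx":408.6,"dy":-34,"dz":-8,"yaw":77.6,"claw":15},{"dx":408.6,"dy":-34,"dz":-8,"yaw":77.6,"claw":15}]'
python3 - <<'E'
from h import *
p,R,o=pose();print(p.round(1),R.round(3).tolist(),np.round(o["ft_force"],1),np.round(o["joint_pos"],2))
wcap("w16")
toolshift([440,240,145],105.8)
E
```

```text
time: 26.28
eef_pos: [423.7, 246.8, 147.4]
ee_rot: [0.001, 0.99, 0.138, -0.001]
ft_force: [0.4, -0.3, -1.5]
opening: 22.6
[423.7 246.8 147.4] [[0.962, 0.273, -0.001], [0.273, -0.962, -0.002], [-0.002, 0.002, -1.0]] [ 0.4 -0.3 -1.5] [-0.91  0.73  0.49  2.07 -0.7   0.51 -1.2 ]
tool shift [13.7 10.7  2.7] toolY ang -74.22 toolX ang 15.78
yaw cmd -0.02 (tool down)
```

View pics/w16.png

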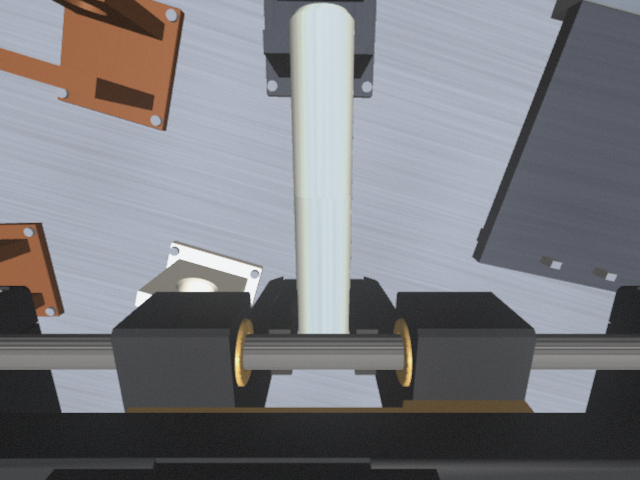

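```bash
python3 -m creep '[{"dx":30,"dy":0,"dz":-40,"yaw":0,"claw":15},{"dx":60,"dy":0,"dz":-60,"yaw":0,"claw":15},{"dx":60,"dy":0,"dz":-60,"yaw":0,"claw":15},{"dx":60,"dy":0,"dz":-60,"yaw":0,"claw":15}]'
python3 - <<'E'
from h import *
p,R,o=pose();print(p.round(1),R.round(4).tolist())
wcap("w17")
E
```

```text
time: 26.82
eef_pos: [480.5, 263.2, 207.3]
ee_rot: [0.0, 0.991, 0.137, -0.001]
ft_force: [-0.7, 0.0, -1.8]
opening: 22.7
[480.5 263.2 207.3] [[0.9625, 0.2714, -0.0027], [0.2714, -0.9625, -0.0008], [-0.0028, 0.0, -1.0]]
```

View pics/w17.png

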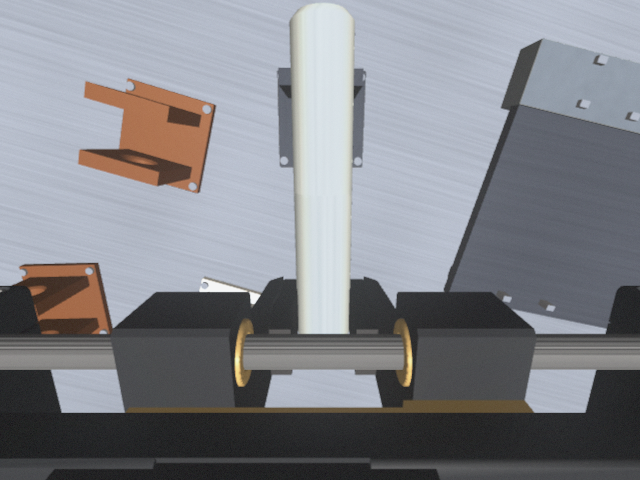

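```bash
python3 - <<'E'
from h import *
p=cv2.imread("pics/w17.png");cv2.imwrite("pics/w17c.png",crop(p,265,50,380,180,4.6))
d=np.load("pics/w17.npy");c=np.load("pics/w17.npz");P,R,o=pose()
for v in range(20,290,30):
    # bar: find top ridge depth at column 322
    print(v,[(R.T@(dep(c,u,v,d[v,u])-P)).round(1).tolist() for u in(322,)])
for v,u in[(72,283),(80,283),(95,283),(140,285),(72,360),(80,360)]:print("br",v,u,dep(c,u,v,d[v,u]).round(1))
E
```

```text
20 [[110.5, 0.4, -21.3]]
50 [[101.7, 0.4, -21.0]]
80 [[92.5, 0.4, -20.2]]
110 [[82.7, 0.4, -20.0]]
140 [[72.4, 0.4, -21.2]]
170 [[61.7, 0.4, -20.8]]
200 [[50.8, 0.4, -22.6]]
230 [[38.6, 0.3, -20.2]]
260 [[26.2, 0.3, -20.3]]
br 72 283 [591.8 325.5  78.9]
br 80 283 [586.4 324.1  79.6]
br 95 283 [583.6 331.9   8.7]
br 140 285 [544.6 312.2  79.2]
br 72 360 [607.5 269.7  79. ]
br 80 360 [602.5 268.   77.9]
```

View pics/w17c.png

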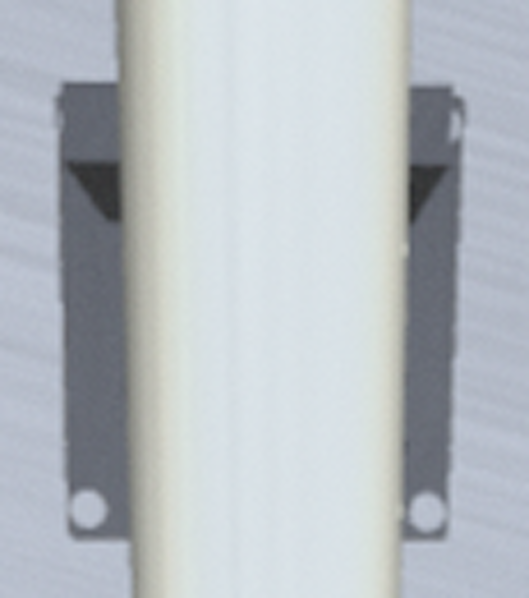

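```bash
python3 - <<'E'
from h import *
d=np.load("pics/w17.npy");c=np.load("pics/w17.npz");P,R,o=pose();print(P.round(1))
T=lambda u,v,z:(R.T@(ray(c,u,v,z)-P)).round(1)
C=lambda x,y,z:T(265+x/4.6,50+y/4.6,z)
print("far cheek far L,R",C(62,85,78),C(452,87,78));print("far cheek near L,R",C(68,162,78),C(448,165,78))
for z in (0,4,6):print("base near L,R",z,C(68,540,z),C(448,540,z))
print("bolts",C(88,510,6),C(427,512,6))
for y,a,b in((83,120,410),(540,133,400),(300,126,405)):print("bar edge",C(a,y,216),C(b,y,216))
print("K",np.array(c["camera_matrix"]).round(1).tolist())
# depth heights along strip cols
for u in(284,286,358,360):
    print(u,[(v,round(float(dep(c,u,v,d[v,u])[2]))) for v in range(66,170,4)])
E
```

```text
[480.  263.4 207.2]
far cheek far L,R [127.5 -32.9 128.7] [127.2  31.  128.7]
far cheek near L,R [115.9 -32.3 128.8] [115.4  30.7 128.8]
base near L,R 0 [ 50.3 -44.5 207. ] [ 50.3  41.7 207. ]
base near L,R 4 [ 50.6 -44.  203. ] [ 50.5  41.2 203. ]
base near L,R 6 [ 50.7 -43.7 201. ] [ 50.6  41.  201. ]
bolts [ 57.2 -39.  201. ] [ 56.7  36.1 201. ]
bar edge [ 98.6 -11.3  -9.2] [98.6 12.5 -9.2]
bar edge [ 62.1 -11.1  -9.1] [62.  12.5 -9.1]
bar edge [ 82.  -11.2  -9.1] [81.9 12.4 -9.1]
K [[331.8, 0.0, 323.1], [0.0, 331.8, 240.2], [0.0, 0.0, 1.0]]
284 [(66, 1), (70, 79), (74, 80), (78, 79), (82, 79), (86, 74), (90, 55), (94, 9), (98, 8), (102, 9), (106, 7), (110, 9), (114, 9), (118, 9), (122, 8), (126, 10), (130, 8), (134, 10), (138, 8), (142, 79), (146, 79), (150, 78), (154, 78), (158, 10), (162, 11), (166, 9)]
286 [(66, 1), (70, 78), (74, 79), (78, 78), (82, 79), (86, 74), (90, 55), (94, 34), (98, 8), (102, 10), (106, 8), (110, 9), (114, 10), (118, 9), (122, 11), (126, 9), (130, 9), (134, 9), (138, 9), (142, 78), (146, 78), (150, 79), (154, 78), (158, 13), (162, 11), (166, 8)]
358 [(66, 0), (70, 79), (74, 80), (78, 78), (82, 78), (86, 77), (90, 59), (94, 9), (98, 9), (102, 8), (106, 9), (110, 9), (114, 8), (118, 9), (122, 8), (126, 8), (130, 9), (134, 9), (138, 7), (142, 79), (146, 79), (150, 79), (154, 78), (158, 13), (162, 12), (166, 9)]
360 [(66, 0), (70, 80), (74, 79), (78, 77), (82, 79), (86, 78), (90, 59), (94, 10), (98, 9), (102, 9), (106, 9), (110, 8), (114, 10), (118, 7), (122, 8), (126, 9), (130, 9), (134, 9), (138, 9), (142, 78), (146, 79), (150, 78), (154, 77), (158, 11), (162, 12), (166, 9)]
```

```bash
python3 -m creep '[{"dx":0,"dy":-1.7,"dz":40,"yaw":0,"claw":15},{"dx":0,"dy":-1.7,"dz":80,"yaw":0,"claw":15},{"dx":0,"dy":-1.7,"dz":105,"yaw":0,"claw":15},{"dx":0,"dy":-1.7,"dz":110,"yaw":0,"claw":15},{"dx":0,"dy":-1.7,"dz":110,"yaw":0,"claw":15},{"dx":0,"dy":-1.7,"dz":110,"yaw":0,"claw":15}]'
python3 - <<'E'
from h import *
p,R,o=pose();print(p.round(1),R.round(4).tolist())
wcap("w18")
p=cv2.imread("pics/w18.png");cv2.imwrite("pics/w18c.png",crop(p,250,0,390,180,3.3))
E
```

```text
time: 27.62
eef_pos: [481.7, 266.4, 99.1]
ee_rot: [-0.0, 0.99, 0.138, 0.001]
ft_force: [0.3, 0.2, -1.7]
opening: 22.3
[481.7 266.4  99.1] [[0.9621, 0.2725, 0.0016], [0.2725, -0.9621, 0.0007], [0.0017, -0.0003, -1.0]]
```

View pics/w18c.png

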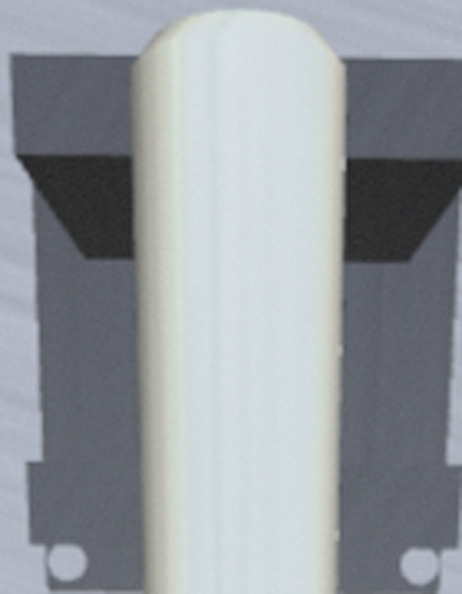

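```bash
python3 - <<'E'
from h import *
p=cv2.imread("pics/w18.png");cv2.imwrite("pics/w18d.png",crop(p,240,0,400,180,3.3))
E
```

```text
(no output)
```

View pics/w18d.png

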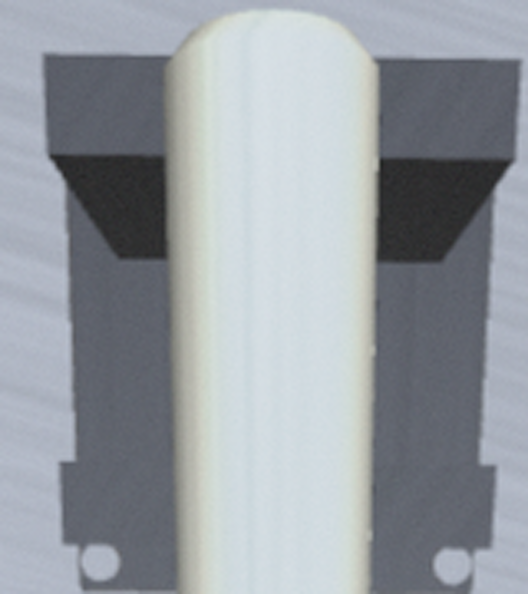

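```bash
python3 -m creep '[{"dx":-30,"dy":-0.3,"dz":0,"yaw":0.9,"claw":15},{"dx":-60,"dy":-0.6,"dz":0,"yaw":0.9,"claw":15},{"dx":-60,"dy":-0.6,"dz":25,"yaw":0.9,"claw":15},{"dx":-60,"dy":-0.6,"dz":45,"yaw":0.9,"claw":15},{"dx":-60,"dy":-0.6,"dz":54,"yaw":0.9,"claw":15},{"dx":-60,"dy":-0.6,"dz":56,"yaw":0.9,"claw":15},{"dx":-60,"dy":-0.6,"dz":56,"yaw":0.9,"claw":15},{"dx":-60,"dy":-0.6,"dz":56,"yaw":0.9,"claw":15}]'
python3 - <<'E'
from h import *
P=[]
for i in range(3):
    p,R,o=pose();P.append(p); print(p.round(1),np.round(o["joint_pos"],2)); wcap("w19") if i==0 else capture("top")
p,d=capture("scene");cv2.imwrite("pics/s19.png",crop(p,320,260,480,380,5))
print(R.round(4).tolist())
E
```

```text
time: 28.68
eef_pos: [423.7, 250.7, 42.7]
ee_rot: [-0.0, 0.992, 0.13, 0.001]
ft_force: [-0.0, 0.4, -1.5]
opening: 22.7
[423.7 250.7  42.7] [-0.77  0.9   0.23  2.11 -0.88  0.23 -1.07]
[423.6 250.7  42.6] [-0.77  0.9   0.23  2.11 -0.88  0.23 -1.07]
[423.5 250.6  42.5] [-0.77  0.9   0.23  2.11 -0.88  0.23 -1.07]
[[0.9663, 0.2576, 0.0008], [0.2576, -0.9663, 0.0004], [0.0008, -0.0002, -1.0]]
```

View pics/w19.png

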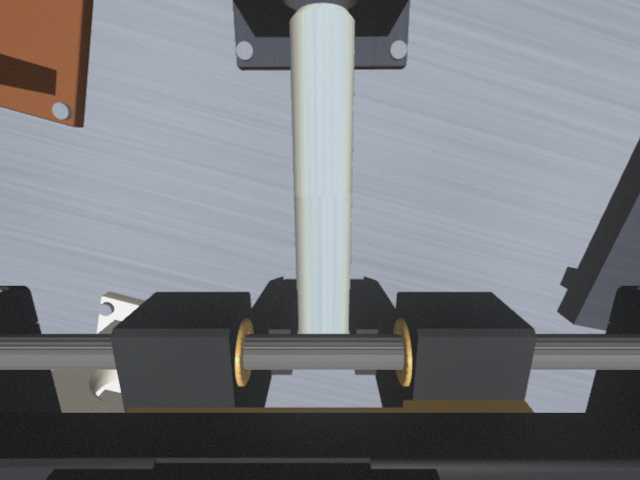

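View pics/s19.png

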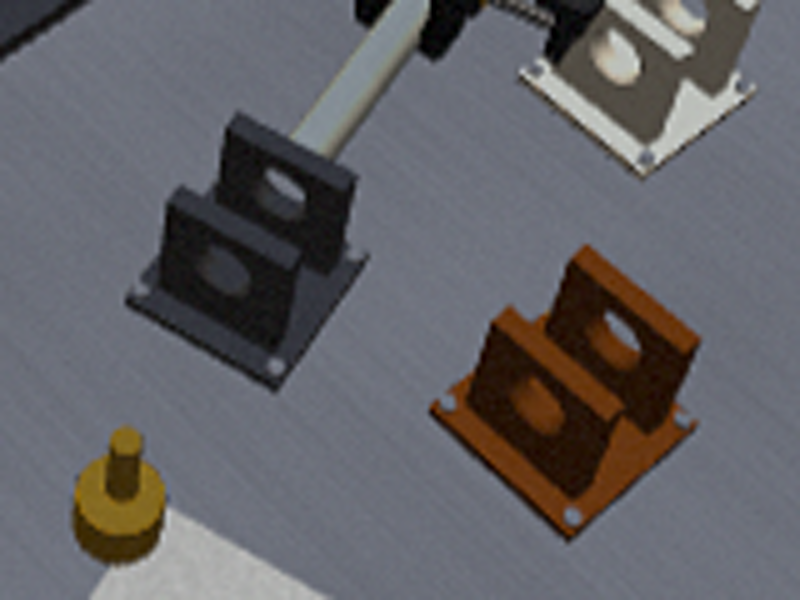

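```bash
python3 - <<'E'
from h import *
p=cv2.imread("pics/w19.png");cv2.imwrite("pics/w19c.png",crop(p,225,0,420,90,4.1))
E
```

```text
(no output)
```

View pics/w19c.png

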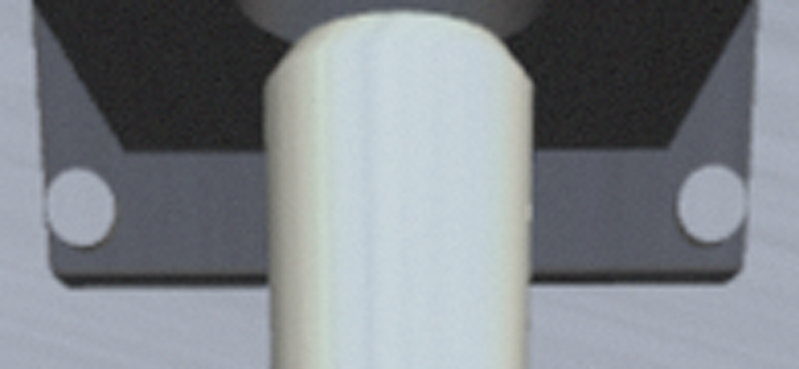

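```bash
python3 - <<'E'
from h import *
d=np.load("pics/w19.npy");c=np.load("pics/w19.npz")
Z=lambda u,v:dep(c,u,v,d[v,u])[2]
print("bartop",[round(np.median([Z(u,v) for u in(321,322,323) for v in range(v0,v0+12)]),1) for v0 in(15,50,100,150,200,250)])
print("bench",[round(np.median([Z(u,v) for u in range(u0,u0+10) for v in range(v0,v0+10)]),1) for u0,v0 in((200,150),(450,100),(200,90),(250,200),(400,200))])
print("base",round(np.median([Z(u,v) for u in range(262,282) for v in range(40,60)]),1))
E
```

```text
bartop [np.float64(62.8), np.float64(63.1), np.float64(62.8), np.float64(63.2), np.float64(63.5), np.float64(63.6)]
bench [np.float64(0.7), np.float64(0.6), np.float64(0.7), np.float64(0.7), np.float64(0.5)]
base 8.6
```

```bash
python3 -m creep '[{"dx":0,"dy":0,"dz":0.5,"yaw":-0.4,"claw":15},{"dx":0,"dy":0,"dz":0.5,"yaw":-0.4,"claw":15},{"dx":4,"dy":0,"dz":0.5,"yaw":-0.4,"claw":15},{"dx":8,"dy":0,"dz":0.5,"yaw":-0.4,"claw":15},{"dx":12,"dy":0,"dz":0.5,"yaw":-0.4,"claw":15},{"dx":16,"dy":0,"dz":0.5,"yaw":-0.4,"claw":15},{"dx":16,"dy":0,"dz":0.5,"yaw":-0.4,"claw":15}]'
python3 - <<'E'
from h import *
p,R,o=pose();print(p.round(1),R.round(4).tolist())
p,_,_=wcap("w20")
cv2.imwrite("pics/w20c.png",crop(p,225,0,420,90,4.1))
E
```

```text
time: 29.75
eef_pos: [439.2, 254.7, 41.6]
ee_rot: [-0.0, 0.991, 0.133, 0.0]
ft_force: [-0.4, -0.6, -1.7]
opening: 22.2
[439.2 254.7  41.6] [[0.9645, 0.2642, 0.0006], [0.2642, -0.9645, 0.0001], [0.0006, 0.0001, -1.0]]
```

View pics/w20c.png

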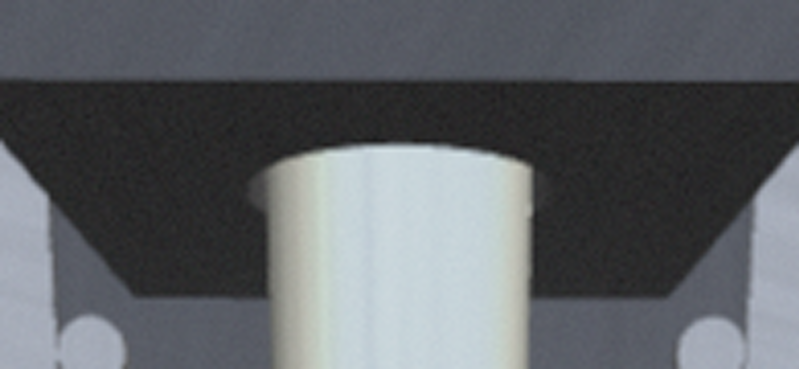

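The bar end is in the near hole with even gaps left and right (crop columns 248–270 and 530–550), and there is no contact force. I advance.

```bash
python3 -m creep '[{"dx":8,"dy":0,"dz":0,"yaw":0,"claw":15},{"dx":16,"dy":0,"dz":0,"yaw":0,"claw":15},{"dx":24,"dy":0,"dz":0,"yaw":0,"claw":15},{"dx":32,"dy":0,"dz":0,"yaw":0,"claw":15},{"dx":38,"dy":0,"dz":0,"yaw":0,"claw":15},{"dx":38,"dy":0,"dz":0,"yaw":0,"claw":15},{"dx":38,"dy":0,"dz":0,"yaw":0,"claw":15}]'
python3 - <<'E'
from h import *
p,R,o=pose();print(p.round(1),R.round(4).tolist())
p,_,_=wcap("w21")
cv2.imwrite("pics/w21c.png",crop(p,220,0,420,140,4))
E
```

```text
time: 30.68
eef_pos: [475.0, 264.5, 41.6]
ee_rot: [0.0, 0.991, 0.133, -0.0]
ft_force: [-0.0, 0.5, -1.9]
opening: 22.7
[475.  264.5  41.6] [[0.9645, 0.2641, -0.0006], [0.2641, -0.9645, -0.0001], [-0.0006, -0.0001, -1.0]]
```

View pics/w21c.png

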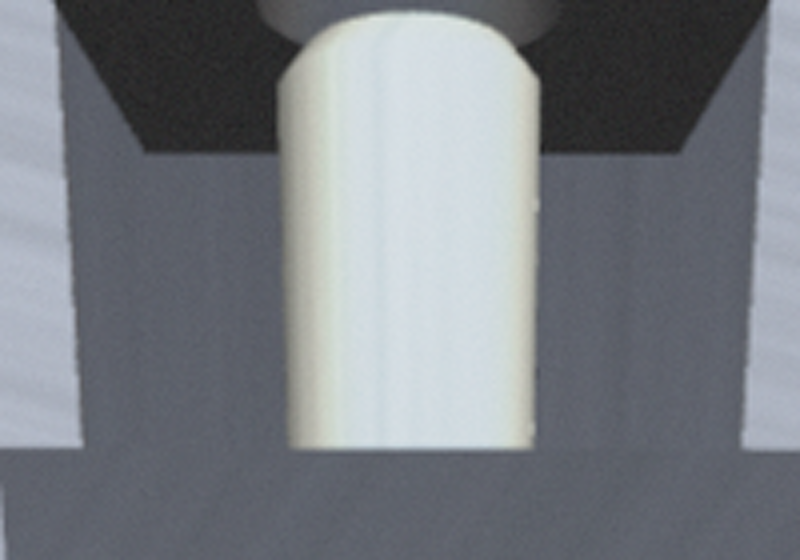

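```bash
python3 -m creep '[{"dx":6,"dy":0.3,"dz":0,"yaw":0,"claw":15},{"dx":12,"dy":0.3,"dz":0,"yaw":0,"claw":15},{"dx":18,"dy":0.3,"dz":0,"yaw":0,"claw":15},{"dx":26,"dy":0.3,"dz":0,"yaw":0,"claw":15},{"dx":34,"dy":0.3,"dz":0,"yaw":0,"claw":15},{"dx":42,"dy":0.3,"dz":0,"yaw":0,"claw":15},{"dx":46,"dy":0.3,"dz":0,"yaw":0,"claw":15},{"dx":46,"dy":0.3,"dz":0,"yaw":0,"claw":15}]'
python3 - <<'E'
from h import *
p,R,o=pose();print(p.round(1),R.round(4).tolist())
wcap("w22")
E
```

```text
time: 31.72
eef_pos: [520.1, 276.5, 41.6]
ee_rot: [0.0, 0.991, 0.133, 0.0]
ft_force: [-0.7, -0.2, -2.0]
opening: 22.3
[520.1 276.5  41.6] [[0.9645, 0.2642, 0.0002], [0.2642, -0.9645, 0.0], [0.0002, 0.0, -1.0]]
```

View pics/w22.png

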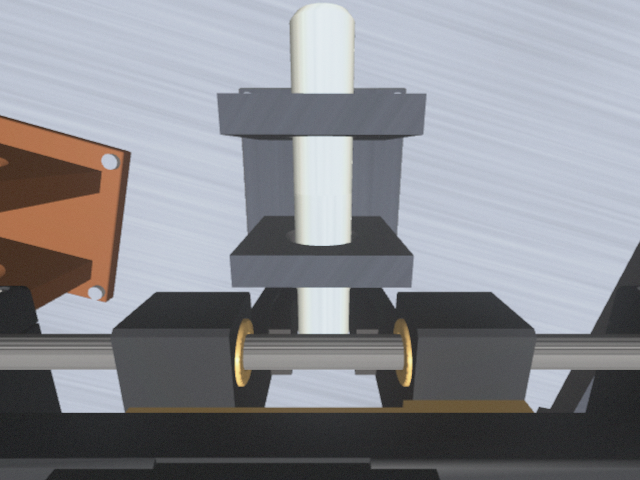

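Through both holes. I measure how far it still has to go.

```bash
python3 - <<'E'
from h import *
c=np.load("pics/w22.npz");P,R,o=pose()
T=lambda u,v,z:(R.T@(ray(c,u,v,z)-P)).round(1)
print("far cheek outer/inner top",T(322,94,78),T(322,134,78),"near cheek in/out",T(322,253,78),T(322,287,78))
print("bar tip",T(322,3,60),T(322,5,55),T(322,12,62))
E
```

```text
far cheek outer/inner top [ 85.6   0.2 -36.5] [ 73.9   0.2 -36.5] near cheek in/out [ 34.5   0.1 -36.5] [ 21.7   0.1 -36.5]
bar tip [116.4   0.2 -18.5] [ 1.176e+02  1.000e-01 -1.350e+01] [113.1   0.2 -20.5]
```

```bash
python3 -m creep '[{"dx":2,"dy":0,"dz":0,"yaw":0,"claw":15},{"dx":4.5,"dy":0,"dz":0.7,"yaw":0,"claw":15},{"dx":4.5,"dy":0,"dz":1.2,"yaw":0,"claw":15},{"dx":4.5,"dy":0,"dz":1.2,"yaw":0,"claw":15},{"dx":4.5,"dy":0,"dz":1.2,"yaw":0,"claw":35},{"dx":4.5,"dy":0,"dz":1.2,"yaw":0,"claw":45},{"dx":4.5,"dy":0,"dz":1.2,"yaw":0,"claw":45},{"dx":4.5,"dy":0,"dz":-20,"yaw":0,"claw":45},{"dx":4.5,"dy":0,"dz":-60,"yaw":0,"claw":45},{"dx":4.5,"dy":0,"dz":-110,"yaw":0,"claw":45},{"dx":4.5,"dy":0,"dz":-150,"yaw":0,"claw":45},{"dx":-20,"dy":0,"dz":-170,"yaw":0,"claw":45},{"dx":-20,"dy":0,"dz":-170,"yaw":0,"claw":45},{"dx":-20,"dy":0,"dz":-170,"yaw":0,"claw":45}]'
python3 - <<'E'
from h import *
p,R,o=pose();print(p.round(1),R.round(4).tolist())
wcap("w23")
p,d=capture("scene");cv2.imwrite("pics/s23.png",crop(p,320,260,480,380,5));np.save("pics/s23.npy",d)
E
```

```text
time: 33.52
eef_pos: [500.6, 271.5, 211.1]
ee_rot: [-0.0, 0.991, 0.133, -0.0]
ft_force: [0.1, 0.6, 0.6]
opening: 44.9
[500.6 271.5 211.1] [[0.9644, 0.2645, -0.0003], [0.2645, -0.9644, 0.0001], [-0.0002, -0.0002, -1.0]]
```

View pics/w23.png

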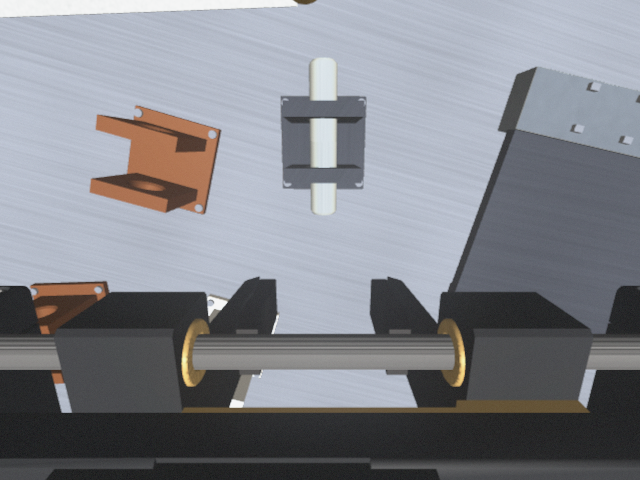

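View pics/s23.png

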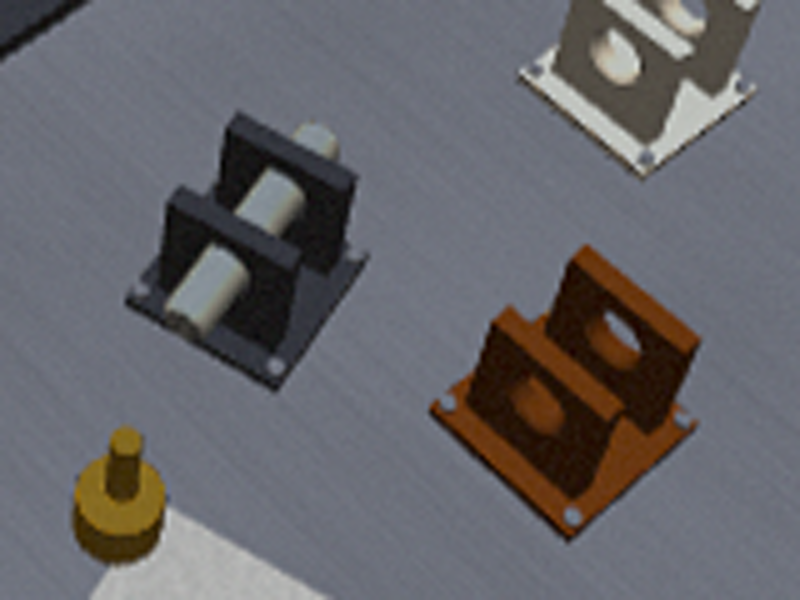

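```bash
python3 - <<'E'
from h import *
c=np.load("pics/w23.npz");P,R,o=pose();d=np.load("pics/w23.npy")
T=lambda u,v,z:(R.T@(ray(c,u,v,z)-P)).round(1)
print("far outer",T(322,97,78),"near outer",T(322,187,78));print("bar ends",T(322,58,50),T(322,213,50),T(322,60,58),T(322,211,58))
print("base L/R mid far/near",T(281,97,8),T(365,97,8),T(284,188,8),T(362,188,8))
print("bar top z",[round(float(np.median([dep(c,u,v+k,d[v+k,u])[2] for u in(322,323,324) for k in range(6)])),1) for v in(75,88,125,145,155,195)])
p,_=capture("top");cv2.imwrite("pics/t23.png",crop(p,190,100,510,300,2.5))
E
```

```text
far outer [107.8  -0.8 132.6] near outer [ 37.9  -0.8 132.6]
bar ends [141.8  -0.8 160.5] [ 10.5  -1.  160.6] [138.5  -0.8 152.5] [ 13.9  -0.9 152.6]
base L/R mid far/near [117.4 -41.1 202.5] [117.4  40.9 202.6] [ 29.1 -40.9 202.6] [ 29.1  40.8 202.6]
bar top z [60.5, 60.3, 60.4, 60.3, 60.8, 60.9]
```

View pics/t23.png

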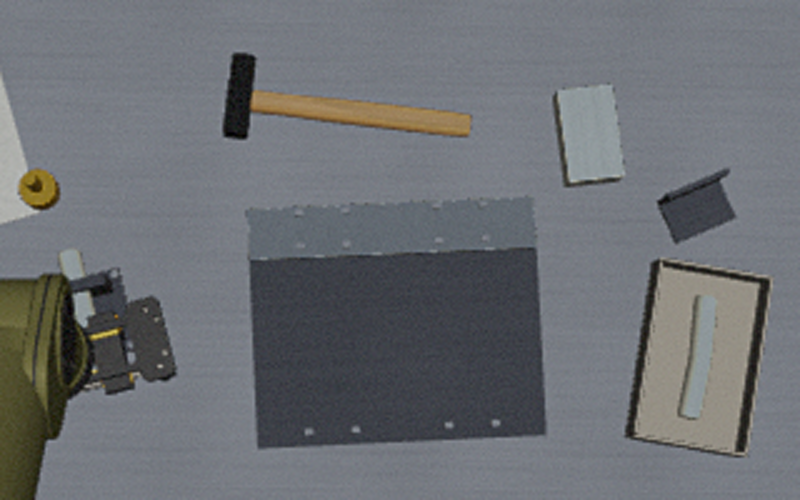

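```bash
python3 -c "
from plant import manip,monitor
print(monitor.get_obs()['time'],manip.close_job())"
```

```text
the job is handed in; nothing more can be done
33.675 None
```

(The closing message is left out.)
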